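Load a plate in the marking fixture: hook, seat, wind the keeper over

ROBOT

A 6-joint arm with a two-finger parallel gripper is mounted at the origin on a cart in front of the work surface, level with it; the furniture and walls round the work are solid. World frame = base frame: x ahead of the robot, y to its left, z up, the work surface at z = 0. Lengths are in mm, angles in rad, forces in N, time in s.
With the tool pointing down it reaches from about 275 to 725 mm from the base axis. Payload 5.6 kg.
Tool frame: the origin (TCP) lies midway between the tips of the shut fingers; the grasp point (between the pads) lies 19 mm behind it; z points along the fingers, y is the line along which they close (so a half turn about z gives the same grasp; the last joint's range is limited). The gripper opens to 85 mm and grips with 20 to 120 N. Pads are 22 mm wide; open, the fingers measure 114 mm over their backs; the gripper's body (76 mm by 85 mm) begins 54 mm behind the grasp point. The pads swing forward as they close: fully open they stand 13 mm farther back than shut.
Start: joints at [-0.896, 0.255, 0.108, 0, -1.424, -0.285], TCP at [209.02, -508.727, 231.283] pointing down, gripper open.
Joint ranges: [-2.95, 2.95], [-1.21, 1.97], [-1.09, 1.5], [-2.87, 1.71], [-2.94, -0.07], [-3.05, 3.05]. Speed limits (rad/s): [2.57, 2.57, 3.14, 3.14, 3.14, 3.14].

INTERFACE

Orientations are given as a unit quaternion [w, x, y, z].
In Python, from bench import r, capture, camera_model gives the robot as it stands.
- The arm moves only by the tool play_rows, never from a script. Its argument "commands" is a list of rows, each an object of numbers: "rx", "ry", "rz": the turn, a rotation vector about the tool's x, y, z in units of 6 degrees (1.0 is 6 degrees); "tx", "ty", "tz": the shift along the tool's x, y, z in cm; "jaw": the closure, from -1 (fully open) to 1 (shut). In form: [{"rx": .., "ry": .., "rz": .., "tx": .., "ty": .., "tz": .., "jaw": ..}, ...]. A call has 1 to 8 rows; each row shifts and turns the commanded pose from where the row before left it, along the tool's axes as they then stand; what a row does not reach is not made up. A row lasts 1/8 s, in which the tool goes at most 62.5 mm and 10.7 degrees, less where a joint would pass 70% of its speed; a pose out of reach is approached as far as the arm can. A call with a gripper value outside its range is refused whole. The fingers move at their own pace and stop on an object; "force" is the grip in N (left out, the last holds). Time passes only in rows, so rows that do not move let the fingers close. It gives the time, the measured TCP pose, the force, the opening and the grip force at its end, in the units of the state.
- r.get_state(): the state, without advancing time (a new reading comes with each control period).
- capture(name): name is "scene" or "top" or "wrist"; returns the picture (384x512x3 uint8, red, green, blue); there is no depth.
- camera_model(name): a dict with "fov_y" (degrees; the focal length in pixels is half the picture's height over the tangent of half this angle, whatever the lens; pixels are square), "cx", "cy" (the principal point, pixels), "dist" ([k1, k2, p1, p2, k3] as OpenCV has them; the pictures are not rectified), "extrinsics" (4x4, takes a point from camera to world coordinates); the wrist camera has in their place "T_tool_cam" (4x4, takes a point from camera to tool coordinates, whose origin is the TCP and whose axes are the flange's). Camera axes: x right, y down, z forward; pixel columns grow to the right and rows downward; lengths in mm; the calibration is good to about 2 mm. A picture is of the moment at which its call begins: read the wrist's pose just before it. camera_model takes no time and is no camera call.
- r.job_done(): hands the job in; it is judged then, once.
The state is a dict: "clock": time; "joints": joint angles; "joint_velocities": joint speeds; "joint_torque": joint torques, N m; "ee_pos": TCP position; "ee_rot": TCP orientation; "contact_force": force on the tool from outside, world axes, zero at the start; "torque": the same for the moment, N m; "finger_gap": finger opening in mm; "gripper_force": force on a finger pad.
Only numpy, scipy, OpenCV 4.12 (cv2) and the standard library are available. Lean on these libraries where they do the work, as an engineer would, in place of code of your own. Each camera call takes 0.05 s, during which the arm holds its last target. There are 200 camera calls.

TASK

Load the loose steel plate in the blue marking fixture: tuck one of its short ends under the overhanging lip of the fixed jaw, lower the other end until the plate lies flat on the bed, and bring it gently home against the end stop under the lip, so that the stop's tell-tale pin is pushed in; neither lever nor ram it against lip or stop. Then crank the black handwheel until the pointer of the moving jaw stands at the red line of the scale, so that the jaw's nose keeps the plate's free end down. Leave the other things on the bench where they are.

Things in the scene. Friction and masses are not known exactly. Their poses are not given: they have to be found in the camera images.
- plate_mid (a point): Centre of the loose steel plate: a bare dark-grey flat 55 x 130 x 12 mm, 0.3 to 0.55 kg, the same both ways round and both sides up. Site y: its long (130 mm) direction, x: its 55 mm width, z: normal to it. It starts flat on the bench at the right, centre 6 mm up.
- fixture: Low blue fixture fixed to the bench, 0.34 m long. Origin on the bench top, z up, jaws along y: fixed jaw at -y (right), moving jaw and handwheel at +y (left). The flat bed is 44 mm wide (x), its top at z = 40 mm, y from -66 to 77; fingers can pass down beside it (foot 14 mm high). Seated plate: long side along y, centre at x = 0, z = 46 mm and, as the stop is set, y = 0 to 10 mm.
- lip_edge (a point): Middle of the lower edge of the fixed jaw's steel lip, at y = -39, z = 56 mm of the fixture, axes as the fixture's. Lip 72 mm wide, 11 mm thick (top z = 67), back to y = -99. The pocket under it is 16 mm high, 59 mm wide between side cheeks that begin at y = -40 with flared lead-ins 8 mm long before them, and ends at the end stop.
- lip: The steel lip with the end stop under it; origin and axes as the fixture's. The stop is a 13 mm round screw end, its middle at z = 48 mm, in the middle of the pocket. It is screwed in differently each time: its face is anywhere from y = -65 to -55 mm (fixture frame), hidden in the pocket, so the plate has to feel for it; it does not give way.
- tell_tale (a joint): Travel of the brass tell-tale pin through the stop screw, m: 0 = it stands 4 mm proud of the stop's face; 0.004 = pushed flush by a plate that is home. Light spring, under 1 N. Its red tail comes out of the screw's head behind the fixed jaw.
- jaw_nose (a point): Middle of the lower edge of the moving jaw's nose, axes as the fixture's: at y = 82 mm - jaw travel, z = 56. The jaw is 64 mm wide, top z = 90; under the nose an undercut 16 mm high, 18.5 mm deep. As it stands open, the plate cannot be laid in flat: it must enter tilted by some 25 degrees, low end first, and swing down as it is fed in. Bracket behind, y = 150 to 168: 88 mm high.
- jaw (a joint): Travel of the moving jaw towards the fixed jaw, m: 0 = fully open (it opens no farther), stop at 0.0245; its brass pointer, on the robot's side, meets the red line at 0.023: the nose then covers 6 to 16 mm of the plate's end and the undercut does not press on it. 10 mm per turn of the handwheel; it stays where it is left.
- handwheel (a joint): Angle A of the handwheel, rad, at first 0 to 2 (jaw = 0.010 A / 6.283). It grows, and the jaw closes, clockwise as seen from the wheel's own end (fixture +y). Black disc 84 mm across, axis along y at x = 0, z = 66 mm of the fixture; outer face at y = 195. The crank grip's axis is at x = -31 sin A, z = 66 + 31 cos A (mm, fixture frame). Turning needs under 5 N at the grip.
- crank_mid (a point): Middle of the crank grip: a freely revolving black sleeve 17 mm thick, 44 mm long, along y, from y = 197 to 241 mm of the fixture; this point is at y = 221 and circles 31 mm from the wheel's axis. Low down, the gripper's body must lean away from the fixture (towards its +y) by some 30 degrees to miss the disc.
- grease_tin: Grey open tin, 64 mm across, 46 mm high, bystander. Origin under its centre.
- jam_jar: Clear jar with a red lid, 87 mm across, 179 mm high, bystander. Origin under its centre.
- pliers_red: Red-handled pliers lying flat, 69 x 206 x 17 mm, bystander.
- try_square: Try square lying flat, 167 x 100 x 14 mm, bystander.
- flat_file: File with an orange wooden handle lying flat, 293 mm long, bystander.

How it is judged (in metres and radians):
On the way:
1. the plate lies flat on the bed, its end home against the stop under the lip, with the jaw not yet over it (value of joint tell_tale above 0.003 m and y of plate_mid in the frame of fixture between -0.002 and 0.0115 m and x of plate_mid in the frame of fixture between -0.004 and 0.004 m and z of plate_mid in the frame of fixture between 0.044 and 0.048 m and angle between the z axis of plate_mid and the z axis of fixture, either way round below 0.035 rad and angle between the y axis of plate_mid and the y axis of fixture, either way round below 0.06 rad and value of joint jaw below 0.012 m), for 0.2 s.
At the end, for the whole second after the job is handed in: The plate lies flat on the bed (within 0.035 rad), square to it within 0.06 rad and within 4 mm of its middle, one end under the lip and home against the stop (tell-tale pin pushed in at least 3 mm of its 4), at rest; the moving jaw's pointer is at the red line (joint jaw 0.0215 to 0.0245) (value of joint tell_tale above 0.003 m and y of plate_mid in the frame of fixture between -0.002 and 0.0115 m and x of plate_mid in the frame of fixture between -0.004 and 0.004 m and z of plate_mid in the frame of fixture between 0.044 and 0.048 m and angle between the z axis of plate_mid and the z axis of fixture, either way round below 0.035 rad and angle between the y axis of plate_mid and the y axis of fixture, either way round below 0.06 rad and value of joint jaw between 0.0215 and 0.0246 m and linear speed of steel_plate below 0.01 m/s); the robot touches nothing.
It fails at once if the plate is levered or rammed against the lip or the stop with more than 25 N (contact force between steel_plate and lip above 25 N).
It fails at once if a bystander is knocked away (moved more than 40 mm) or the jar tipped (distance of any of grease_tin, jam_jar, pliers_red, try_square, flat_file from where it was at the start of the episode above 0.04 m or angle between jam_jar's own z axis and vertical above 0.35 rad).
It also fails if it takes over 67 s, if anything falls off the work surface, if the arm or the gripper's body presses on something with over 40 N, if the wrist force passes 120 N, or if a joint passes its speed limit or range.

## Working session

There is one attempt and no reset: what is moved stays moved. The work goes in short steps, Python scripts to look and compute and a tool call to move; the robot and the scene stay as the last step left them, time stands still between calls to the robot, and variables do not carry over. Pictures are saved under pics/ and viewed, at most 10 in all, crops included, and the job is handed in when it is done.

Besides the shell and the picture viewer there is one more tool, called after "Request:" as a command line: name --argument value ..., lists and objects as JSON in quotes. play_rows: Moves the arm, as the interface text tells. Its arguments: {"type":"object","properties":{"commands":{"type":"array"},"force":{"type":"number"}},"required":["commands"]}

```bash
mkdir -p pics; ls; python3 - <<'E'
from bench import r,capture,camera_model
import cv2,numpy as np
s=r.get_state();print(s)
for n in("scene","top","wrist"):
    im=capture(n);cv2.imwrite(f"pics/{n}0.png",im[:,:,::-1]);print(n,camera_model(n))
a=[cv2.imread(f"pics/{n}0.png") for n in("scene","top")]
E
```

```text
pics
{'clock': 0.0, 'joints': array([-8.96374126e-01,  2.55764877e-01,  1.06990673e-01, -4.75200342e-04,
       -1.42385336e+00, -2.84580744e-01]), 'joint_velocities': array([-4.50841636e-04, -2.05391837e-03, -9.06596709e-05,  6.32376679e-04,
        5.26086192e-04, -2.27340510e-03]), 'joint_torque': array([ 3.02619392e-04, -3.86628735e+01,  2.37940514e+01,  5.36508009e+00,
       -6.16538571e-03, -1.52191092e-05]), 'ee_pos': array([ 208.88654188, -508.26536643,  230.38077903]), 'ee_rot': array([-2.13904958e-04, -1.93654338e-01,  9.81069367e-01,  9.20779320e-04]), 'contact_force': array([ 1.08379382, -0.57737344, -1.22665321]), 'torque': array([0.00323895, 0.03726856, 0.02472529]), 'gripper_force': 0.0, 'finger_gap': 85.13304285602482}
scene {'fov_y': 45.61729145531673, 'cx': 252.4739995556398, 'cy': 191.94052139079, 'dist': array([-0.01358423,  0.        ,  0.        ,  0.        ,  0.        ]), 'extrinsics': array([[-7.62582786e-01, -4.79603336e-01,  4.34106133e-01,
        -1.43685969e+02],
       [-6.46755960e-01,  5.51566939e-01, -5.26764311e-01,
         7.54247306e+02],
     
[... 512 characters left out ...]
+01],
       [-6.16817760e-03, -6.36112243e-02, -9.97955693e-01,
         1.46321080e+03],
       [ 0.00000000e+00,  0.00000000e+00,  0.00000000e+00,
         1.00000000e+00]])}
wrist {'fov_y': 66.16997510032444, 'cx': 256.6761196862285, 'cy': 189.8891645622275, 'dist': array([-0.02649353,  0.        ,  0.        ,  0.        ,  0.        ]), 'T_tool_cam': array([[-8.55588610e-04, -9.65479581e-01, -2.60477343e-01,
         6.44384424e+01],
       [ 9.99999349e-01, -6.29384877e-04, -9.51828679e-04,
        -1.84331356e-01],
       [ 7.55030653e-04, -2.60477988e-01,  9.65479491e-01,
        -1.43239548e+02],
       [ 0.00000000e+00,  0.00000000e+00,  0.00000000e+00,
         1.00000000e+00]])}
```

```bash
python3 - <<'E'
import cv2
for n in("scene","top"):
    cv2.imwrite(f"pics/{n}0b.png",cv2.resize(cv2.imread(f"pics/{n}0.png"),(800,600),interpolation=cv2.INTER_CUBIC))
E
```

```text
(no output)
```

View pics/top0b.png

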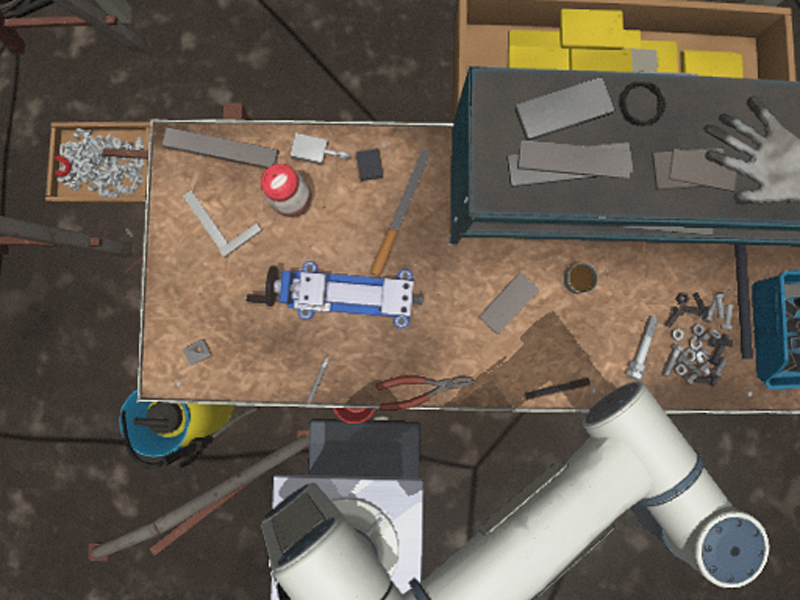

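View pics/scene0b.png

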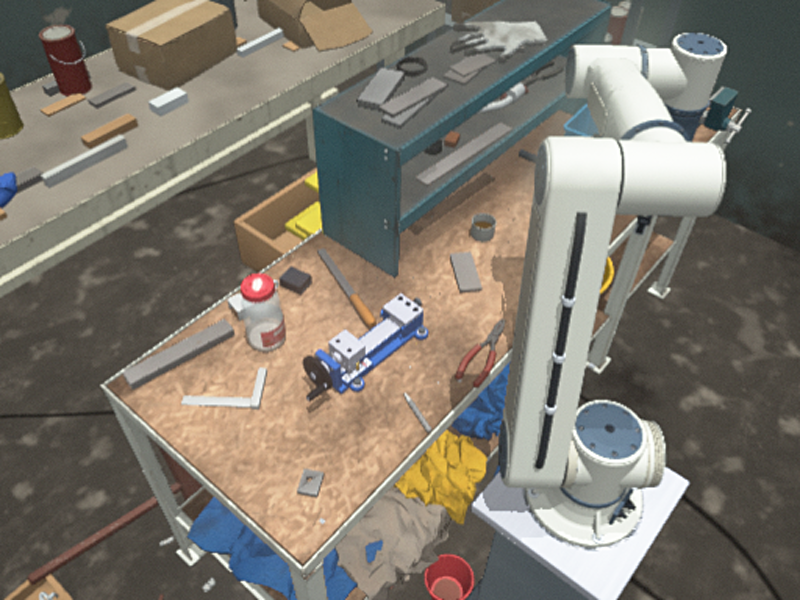

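```bash
cat > h.py <<'E'
import numpy as np,cv2
from bench import r,capture,camera_model
from scipy.spatial.transform import Rotation as R
def q2R(q): return R.from_quat([q[1],q[2],q[3],q[0]]).as_matrix()
def cam(n,s=None):
    m=camera_model(n);f=192/np.tan(np.radians(m["fov_y"]/2))
    K=np.array([[f,0,m["cx"]],[0,f,m["cy"]],[0,0,1]])
    if n=="wrist":
        T=np.eye(4);T[:3,:3]=q2R(s["ee_rot"]);T[:3,3]=s["ee_pos"];E=T@m["T_tool_cam"]
    else:E=m["extrinsics"]
    return K,np.array(m["dist"]),E
def proj(c,P):
    K,d,E=c;M=np.linalg.inv(E);return cv2.projectPoints(np.float64(P).reshape(-1,1,3),cv2.Rodrigues(M[:3,:3])[0],M[:3,3],K,d)[0][:,0]
def ray(c,uv,z):
    K,d,E=c;p=cv2.undistortPoints(np.float64(uv).reshape(-1,1,2),K,d)[:,0]
    v=np.c_[p,np.ones(len(p))]@E[:3,:3].T;o=E[:3,3];return o+v*((z-o[2])/v[:,2])[:,None]
E
python3 - <<'E'
from h import *
t=cv2.imread("pics/top0.png");s=cv2.imread("pics/scene0.png")
a=cv2.resize(t[160:216,150:282],(792,336),interpolation=cv2.INTER_CUBIC) # x6
b=cv2.resize(s[180:262,188:282],(376*1,328),interpolation=cv2.INTER_CUBIC)[:264] #x4
c=cv2.resize(t[170:218,300:348],(264,264),interpolation=cv2.INTER_CUBIC) #x5.5
m=np.zeros((600,792,3),np.uint8);m[:336]=a;m[336:,:376]=b;m[336:,380:644]=c
cv2.imwrite("pics/m1.png",m)
c=cam("top")
g=cv2.cvtColor(t,cv2.COLOR_BGR2HSV);mk=((g[:,:,1]<60)&(g[:,:,2]>60)).astype(np.uint8)
mk[:165]=0;mk[225:]=0;mk[:,:295]=0;mk[:,355:]=0
n,l,st,ce=cv2.connectedComponentsWithStats(mk);i=1+np.argmax(st[1:,4]);print(st[i],ce[i])
cn=max(cv2.findContours((l==i).astype(np.uint8),0,2)[0],key=len)
print(cv2.minAreaRect(cn));bx=cv2.boxPoints(cv2.minAreaRect(cn));w=ray(c,bx,12);print(bx,w,w.mean(0))
print(np.linalg.norm(np.diff(w,axis=0),axis=1),[np.degrees(np.arctan2(*(w[j+1]-w[j])[[1,0]])) for j in range(3)])
yx=np.argwhere(l==i)[:,::-1];ww=ray(c,yx,12);e=np.linalg.eigh(np.cov(ww[:,:2].T));print(ww.mean(0),e)
E
```

```text
[307 175  38  39 650] [325.42       193.62153846]
((325.4377136230469, 193.56790161132812), (16.77025604248047, 38.82345199584961), 42.51044845581055)
[[306.13962 202.2113 ]
 [332.37357 173.59244]
 [344.7358  184.9245 ]
 [318.50186 213.54337]] [[ 499.6271512  -268.96804082   12.        ]
 [ 596.54420547 -355.21854397   12.        ]
 [ 559.64069768 -396.95578598   12.        ]
 [ 462.99487621 -310.52780869   12.        ]] [ 529.70173264 -332.91754487   12.        ]
[129.73844728  55.71235283 129.65419417] [np.float64(-41.667210427223445), np.float64(-131.482681348425), np.float64(138.19451823674407)]
[ 529.43300395 -332.7432621    12.        ] EighResult(eigenvalues=array([ 255.70193207, 1398.33225201]), eigenvectors=array([[-0.66552969, -0.74637137],
       [-0.74637137,  0.66552969]]))
```

View pics/m1.png

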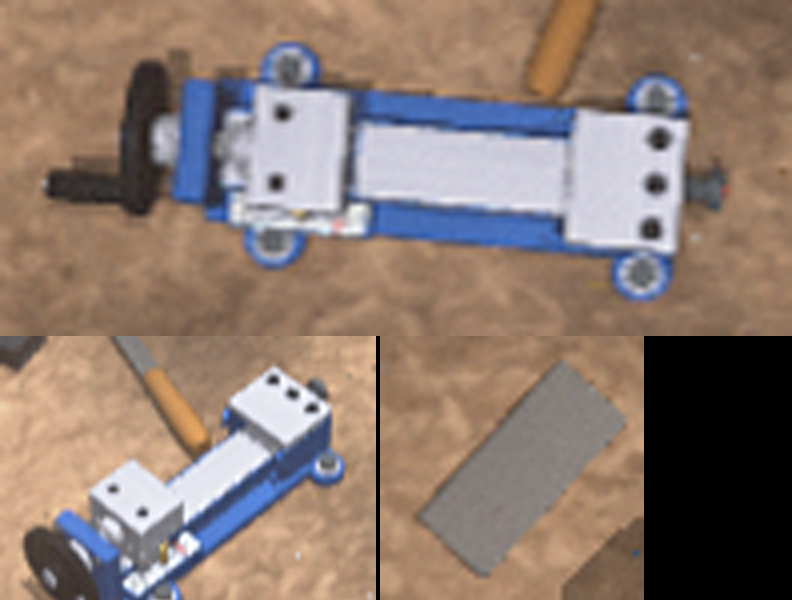

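```bash
cat >> h.py <<'E'
def F(p,P): # fixture->world, p=(x,y,yaw)
    P=np.atleast_2d(np.float64(P));c,s=np.cos(p[2]),np.sin(p[2]);return np.c_[p[0]+c*P[:,0]-s*P[:,1],p[1]+s*P[:,0]+c*P[:,1],P[:,2]]
E
python3 - <<'E'
from h import *
from scipy.optimize import least_squares as LS
c=cam("top");sc=cam("scene")
M=[[36,-39,67],[36,-99,67],[-36,-99,67],[-36,-39,67]];U=[[575,108],[690,122],[677,252],[562,240]]
B=[[22,40],[22,-38],[-22,40],[-22,-38]];Bl=[[[360,125],[572,138]],[[358,200],[565,212]]]
U=np.array(U)/6+[150,160]-.4
bl=np.array(Bl,float)/6+[150,160]-.4
def res(p):
    a=(proj(c,F(p,M))-U).ravel()
    for k,x in enumerate((22,-22)):
        l=proj(c,F(p,[[x,60,40],[x,-30,40]]));d=(l[1]-l[0])/np.linalg.norm(l[1]-l[0]);n=np.array([-d[1],d[0]])
        a=np.r_[a,(bl[k]-l[0])@n]
    return a
s=LS(res,[480,50,-.08]);p=s.x;print(p,np.degrees(p[2]),s.fun.round(2))
g=proj(sc,F(p,M));print((g-[188,180])*4+[0,336])  # compare mosaic
print((proj(c,F(p,[[32,80,90],[-32,80,90],[0,195,66],[0,0,0]]))-[150,160])*6)
for A in(0,.5,1,1.5,2):print(A,(proj(c,F(p,[[-31*np.sin(A),y,66+31*np.cos(A)] for y in(197,241)]))-[150,160])*6)
for n,q in(("origin",[0,0,0]),("crank",[0,221,66])):print(n,F(p,q))
E
```

```text
[ 5.39269098e+02 -2.65151825e+01 -6.02442320e-02] -3.4517402357576064 [ 0.05  0.   -0.37 -0.8  -0.02  0.03  0.35  0.49  0.83  0.12 -0.19 -1.03]
[[223.27898281 400.67320001]
 [270.01644289 365.58061098]
 [329.25762112 407.01487148]
 [282.65483703 443.63707749]]
[[345.3107664   91.5378501 ]
 [334.5753724  213.18507769]
 [131.1181113  137.32942418]
 [500.03604192 173.26941887]]
0 [[116.34081449 133.27005654]
 [ 33.42653491 126.44976924]]
0.5 [[115.0955313  161.9616442 ]
 [ 32.35598769 155.10645285]]
1 [[116.92725683 184.20599006]
 [ 34.7595826  177.36143989]]
1.5 [[121.30452628 194.48621605]
 [ 39.95227079 187.69438736]]
2 [[127.0721623  190.59691055]
 [ 46.57048688 183.88469286]]
origin [[539.26909757 -26.51518251   0.        ]]
crank [[552.57502076 194.08389367  66.        ]]
```

```bash
cat >> h.py <<'E'
import sys,json
def Rt(yaw_y,lean=0): # tool y at world angle yaw_y (deg), tool down, then turned about tool y by lean deg
    a=np.radians(yaw_y);y=np.array([np.cos(a),np.sin(a),0]);z=np.array([0,0,-1.]);x=np.cross(y,z)
    return np.c_[x,y,z]@R.from_rotvec([0,np.radians(lean),0]).as_matrix()
def plan(P,RT,N,p0=None,R0=None,d=2):
    if p0 is None: s=r.get_state();p0=s["ee_pos"];R0=q2R(s["ee_rot"])
    rv=R.from_matrix(R0.T@RT).as_rotvec();p=np.array(p0,float);Rc=R0.copy();out=[]
    for k in range(1,N+1):
        want=np.array(p0)+(np.array(P)-p0)*k/N
        t=np.round(Rc.T@(want-p)/10,d);p=p+Rc@t*10
        Rw=R0@R.from_rotvec(rv*k/N).as_matrix();q=np.round(np.degrees(R.from_matrix(Rc.T@Rw).as_rotvec())/6,2)
        Rc=Rc@R.from_rotvec(np.radians(q*6)).as_matrix()
        out.append({a:float(b) for a,b in zip(("tx","ty","tz","rx","ry","rz"),[*t,*q]) if b})
    print(json.dumps(out),"\n|t|mm",round(np.linalg.norm(np.array(P)-p0)/N,1),"end",p.round(1))
    return p,Rc
E
python3 - <<'E'
from h import *
plan([540,10,235],Rt(176.5),14)
E
```

```text
[{"tx": -3.59, "ty": 2.53, "tz": -0.03, "rz": -0.76}, {"tx": -3.79, "ty": 2.23, "tz": -0.03, "rz": -0.77}, {"tx": -3.95, "ty": 1.92, "tz": -0.02, "rz": -0.76}, {"tx": -4.09, "ty": 1.6, "tz": -0.03, "rz": -0.77}, {"tx": -4.21, "ty": 1.27, "tz": -0.03, "rz": -0.76}, {"tx": -4.29, "ty": 0.92, "tz": -0.03, "rz": -0.76}, {"tx": -4.36, "ty": 0.59, "tz": -0.03, "rx": 0.01, "rz": -0.77}, {"tx": -4.39, "ty": 0.23, "tz": -0.02, "ry": 0.01, "rz": -0.76}, {"tx": -4.39, "ty": -0.12, "tz": -0.04, "rz": -0.77}, {"tx": -4.37, "ty": -0.48, "tz": -0.03, "rz": -0.76}, {"tx": -4.31, "ty": -0.81, "tz": -0.03, "rz": -0.76}, {"tx": -4.24, "ty": -1.16, "tz": -0.04, "rz": -0.77}, {"tx": -4.13, "ty": -1.5, "tz": -0.03, "rz": -0.76}, {"tx": -4.0, "ty": -1.82, "tz": -0.03, "rz": -0.76}] 
|t|mm 43.9 end [540.  10. 235.]
```

Request:
play_rows --commands '[{"tx": -3.6, "ty": 2.5, "rz": -0.76, "jaw": -1}, {"tx": -3.8, "ty": 2.2, "rz": -0.77, "jaw": -1}, {"tx": -3.95, "ty": 1.9, "rz": -0.76, "jaw": -1}, {"tx": -4.1, "ty": 1.6, "rz": -0.77, "jaw": -1}, {"tx": -4.2, "ty": 1.3, "rz": -0.76, "jaw": -1}, {"tx": -4.3, "ty": 0.9, "rz": -0.76, "jaw": -1}, {"tx": -4.35, "ty": 0.6, "rz": -0.77, "jaw": -1}, {"tx": -4.4, "ty": 0.2, "rz": -0.76, "jaw": -1}]'

```text
schema error: expected keys rx, ry, rz, tx, ty, tz, jaw
```

Request:
play_rows --commands '[{"tx": -4.4, "ty": -0.1, "rz": -0.77, "jaw": -1}, {"tx": -4.35, "ty": -0.5, "rz": -0.76, "jaw": -1}, {"tx": -4.3, "ty": -0.8, "rz": -0.76, "jaw": -1}, {"tx": -4.25, "ty": -1.15, "rz": -0.77, "jaw": -1}, {"tx": -4.1, "ty": -1.5, "rz": -0.76, "jaw": -1}, {"tx": -4.0, "ty": -1.8, "rz": -0.76, "jaw": -1}, {"jaw": -1}, {"jaw": -1}]'

```text
schema error: expected keys rx, ry, rz, tx, ty, tz, jaw
```

```bash
python3 - <<'E'
from h import *
s=r.get_state();im=capture("wrist")
np.savez("w1.npz",p=s["ee_pos"],q=s["ee_rot"])
cv2.imwrite("pics/w1.png",im[:,:,::-1]);print(s["clock"],s["ee_pos"],q2R(s["ee_rot"]).round(3),s["joints"].round(2))
cv2.imwrite("pics/w1b.png",cv2.resize(im[:,:,::-1],(800,600),interpolation=cv2.INTER_CUBIC))
E
```

```text
0.15 [ 208.89162904 -508.38631944  230.58898583] [[-0.925 -0.38  -0.001]
 [-0.38   0.925  0.001]
 [ 0.     0.001 -1.   ]] [-0.9   0.26  0.11 -0.   -1.42 -0.28]
```

View pics/w1b.png

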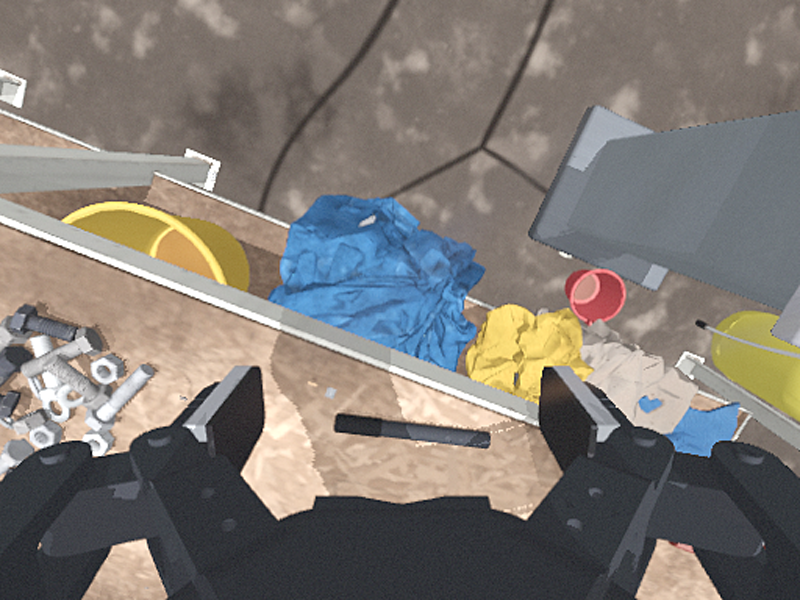

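```bash
sed -i 's/ for a,b in zip(("tx","ty","tz","rx","ry","rz"),\[\*t,\*q\]) if b}/ for a,b in zip(("rx","ry","rz","tx","ty","tz"),[*q,*t])}/' h.py; python3 - <<'E'
from h import *
plan([542,30,235],Rt(176.5),14)
E
```

```text
[{"rx": 0.0, "ry": 0.0, "rz": -0.76, "tx": -3.66, "ty": 2.65, "tz": -0.03}, {"rx": 0.0, "ry": 0.0, "rz": -0.77, "tx": -3.86, "ty": 2.36, "tz": -0.03}, {"rx": 0.0, "ry": 0.0, "rz": -0.76, "tx": -4.04, "ty": 2.03, "tz": -0.02}, {"rx": 0.0, "ry": 0.0, "rz": -0.77, "tx": -4.19, "ty": 1.71, "tz": -0.03}, {"rx": 0.0, "ry": 0.0, "rz": -0.76, "tx": -4.31, "ty": 1.37, "tz": -0.03}, {"rx": 0.0, "ry": 0.0, "rz": -0.76, "tx": -4.41, "ty": 1.01, "tz": -0.03}, {"rx": 0.0, "ry": 0.0, "rz": -0.77, "tx": -4.47, "ty": 0.67, "tz": -0.02}, {"rx": 0.0, "ry": 0.0, "rz": -0.76, "tx": -4.51, "ty": 0.3, "tz": -0.03}, {"rx": 0.01, "ry": 0.01, "rz": -0.76, "tx": -4.53, "ty": -0.06, "tz": -0.03}, {"rx": -0.0, "ry": -0.0, "rz": -0.77, "tx": -4.5, "ty": -0.42, "tz": -0.03}, {"rx": -0.0, "ry": -0.0, "rz": -0.76, "tx": -4.45, "ty": -0.77, "tz": -0.03}, {"rx": -0.0, "ry": -0.0, "rz": -0.77, "tx": -4.38, "ty": -1.13, "tz": -0.04}, {"rx": -0.0, "ry": -0.0, "rz": -0.76, "tx": -4.28, "ty": -1.48, "tz": -0.03}, {"rx": 0.0, "ry": -0.0, "rz": -0.76, "tx": -4.14, "ty": -1.82, "tz": -0.03}] 
|t|mm 45.2 end [542.  30. 235.]
```

Request:
play_rows --commands '[{"rx": 0, "ry": 0, "rz": -0.76, "tx": -3.65, "ty": 2.65, "tz": 0, "jaw": -1}, {"rx": 0, "ry": 0, "rz": -0.77, "tx": -3.85, "ty": 2.35, "tz": 0, "jaw": -1}, {"rx": 0, "ry": 0, "rz": -0.76, "tx": -4.05, "ty": 2.05, "tz": 0, "jaw": -1}, {"rx": 0, "ry": 0, "rz": -0.77, "tx": -4.2, "ty": 1.7, "tz": 0, "jaw": -1}, {"rx": 0, "ry": 0, "rz": -0.76, "tx": -4.3, "ty": 1.35, "tz": 0, "jaw": -1}, {"rx": 0, "ry": 0, "rz": -0.76, "tx": -4.4, "ty": 1.0, "tz": 0, "jaw": -1}, {"rx": 0, "ry": 0, "rz": -0.77, "tx": -4.45, "ty": 0.65, "tz": 0, "jaw": -1}, {"rx": 0, "ry": 0, "rz": -0.76, "tx": -4.5, "ty": 0.3, "tz": 0, "jaw": -1}]'

```text
clock: 1.2
ee_pos: [399.8, -200.3, 231.3]
ee_rot: [0.0, -0.494, 0.87, 0.0]
contact_force: [1.0, 0.6, -0.3]
finger_gap: 85.5
gripper_force: 0.0
```

Request:
play_rows --commands '[{"rx": 0, "ry": 0, "rz": -0.76, "tx": -4.5, "ty": -0.05, "tz": 0, "jaw": -1}, {"rx": 0, "ry": 0, "rz": -0.77, "tx": -4.5, "ty": -0.4, "tz": 0, "jaw": -1}, {"rx": 0, "ry": 0, "rz": -0.76, "tx": -4.45, "ty": -0.75, "tz": 0, "jaw": -1}, {"rx": 0, "ry": 0, "rz": -0.77, "tx": -4.4, "ty": -1.15, "tz": 0, "jaw": -1}, {"rx": 0, "ry": 0, "rz": -0.76, "tx": -4.3, "ty": -1.5, "tz": 0, "jaw": -1}, {"rx": 0, "ry": 0, "rz": -0.76, "tx": -4.15, "ty": -1.8, "tz": 0, "jaw": -1}, {"rx": 0, "ry": 0, "rz": 0, "tx": 0, "ty": 0, "tz": 0, "jaw": -1}, {"rx": 0, "ry": 0, "rz": 0, "tx": 0, "ty": 0, "tz": 0, "jaw": -1}]'

```text
clock: 2.2
ee_pos: [541.6, 29.3, 231.0]
ee_rot: [-0.0, -0.685, 0.729, 0.0]
contact_force: [-0.7, 0.2, 0.1]
finger_gap: 85.1
gripper_force: 0.0
```

```bash
cat >> h.py <<'E'
def snap(n):
    s=r.get_state();im=capture("wrist")[:,:,::-1];np.savez(n+".npz",ee_pos=s["ee_pos"],ee_rot=s["ee_rot"])
    cv2.imwrite(f"pics/{n}.png",im);print(s["clock"],s["ee_pos"].round(2),s["joints"].round(2),s["contact_force"].round(1));return s,im
E
python3 - <<'E'
from h import *
s,im=snap("w2");print(q2R(s["ee_rot"]).round(3))
cv2.imwrite("pics/w2b.png",cv2.resize(im[:,80:432],(800,873),interpolation=cv2.INTER_CUBIC)[:600])
E
```

```text
2.2 [541.58  29.28 231.03] [ 0.34  0.24  0.09  0.   -1.42 -0.4 ] [-0.7  0.2  0.1]
[[-0.062 -0.998 -0.001]
 [-0.998  0.062 -0.   ]
 [ 0.     0.001 -1.   ]]
```

View pics/w2b.png

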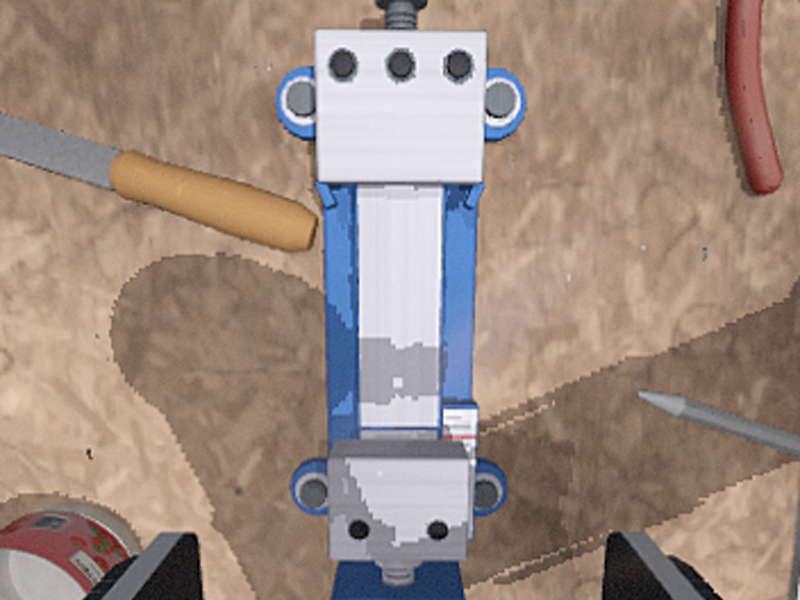

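```bash
python3 - <<'E'
from h import *
from scipy.optimize import least_squares as LS
z=np.load("w2.npz");c=cam("wrist",z)
k=1/2.2727
f=lambda U:np.array(U,float)*k+[80-.28,-.28]
M=[[36,-39,67],[36,-99,67],[-36,-99,67],[-36,-39,67]];U=f([[318,182],[316,30],[487,31],[484,182]])
bl=f([[359,190],[357,425],[443,190],[441,425]])
jw=f([[331,457],[470,457],[331,440],[470,440]])
def res(p,full=0):
    a=(proj(c,F(p,M))-U).ravel()
    J=82-p[3]
    b=proj(c,F(p,[[32,J,90],[-32,J,90],[32,J,56],[-32,J,56]]))-jw
    l=proj(c,F(p,[[22,-37,40],[22,40,40],[-22,-37,40],[-22,40,40]]))
    return np.r_[a,b.ravel(),(l-bl)[:,0]]
s=LS(res,[539,-26,-.06,1]);print(s.x,np.degrees(s.x[2]),s.fun.round(2))
for dz in(-5,0,5): # height check of lip and bed by width
    print(dz,[np.linalg.norm(np.diff(ray(c,U[[1,2]],67+dz)[:,:2],axis=0)).round(1),np.linalg.norm(np.diff(ray(c,bl[[0,2]],40+dz)[:,:2],axis=0)).round(1)])
E
```

```text
[ 5.40195128e+02 -2.64622452e+01 -6.59635038e-02  3.07922945e+00] -3.7794303719853772 [-0.09  0.23 -0.86 -0.19  0.65 -0.36 -0.06  0.49 -1.36  0.61  0.86  0.83
  1.9  -0.91 -2.18 -0.71 -2.   -0.17  1.96  1.48]
-5 [np.float64(71.7), np.float64(40.3)]
0 [np.float64(70.6), np.float64(39.7)]
5 [np.float64(69.4), np.float64(39.1)]
```

```bash
python3 - <<'E'
from h import *
z=np.load("w2.npz");c=cam("wrist",z)
im=cv2.imread("pics/w2.png").astype(float);ch=im.max(2)-im.min(2)
p=[540.2,-26.46,-.06596]
def mids(rows,zz,w0,thr):
    out=[]
    for v in rows:
        a=ch[v];u0=256
        def cross(d):
            u=u0
            while a[u]<thr: u+=d
            return u-d*(a[u]-thr)/(a[u]-a[u-d])
        L,Rr=cross(-1),cross(1);w=ray(c,[[L,v],[Rr,v]],zz);
        if abs(np.linalg.norm(w[1]-w[0])-w0)<6: out.append(np.r_[w.mean(0)[:2],np.linalg.norm(w[1]-w[0])])
    out=np.array(out);print(len(out),out[:,2].mean().round(1))
    cc,ss=np.cos(p[2]),np.sin(p[2]);d=out[:,:2]-p[:2];x=d[:,0]*cc+d[:,1]*ss;y=-d[:,0]*ss+d[:,1]*cc
    print(np.polyfit(y,x,1),y.min(),y.max(),x.mean(),x.std())
mids(range(40,78),67,72,40);mids(range(86,145),40,44,45)
E
```

```text
23 72.6
[0.00211407 0.95286162] -62.9872561362133 -41.9510677003329 0.8421186069187788 0.4262557074855902
59 40.0
[2.5376477e-04 5.0933804e-01] -35.60847141817811 26.566176251763046 0.5080727246443962 0.11359655527985935
```

```bash
python3 - <<'E'
from h import *
plan([485,-293,230],Rt(228.2),8)
E
```

```text
[{"rx": 0.0, "ry": -0.0, "rz": -1.08, "tx": 4.06, "ty": 0.45, "tz": 0.02}, {"rx": 0.0, "ry": -0.0, "rz": -1.08, "tx": 3.98, "ty": 0.91, "tz": 0.01}, {"rx": 0.0, "ry": 0.0, "rz": -1.08, "tx": 3.86, "ty": 1.36, "tz": 0.02}, {"rx": 0.0, "ry": 0.0, "rz": -1.07, "tx": 3.67, "ty": 1.77, "tz": 0.02}, {"rx": 0.0, "ry": 0.0, "rz": -1.08, "tx": 3.46, "ty": 2.18, "tz": 0.01}, {"rx": 0.0, "ry": 0.0, "rz": -1.08, "tx": 3.19, "ty": 2.56, "tz": 0.02}, {"rx": 0.0, "ry": 0.0, "rz": -1.08, "tx": 2.88, "ty": 2.9, "tz": 0.02}, {"rx": 0.0, "ry": 0.0, "rz": -1.08, "tx": 2.53, "ty": 3.2, "tz": 0.01}] 
|t|mm 40.9 end [ 485. -293.  230.]
```

Request:
play_rows --commands '[{"rx": 0, "ry": 0, "rz": -1.08, "tx": 4.05, "ty": 0.45, "tz": 0, "jaw": -1}, {"rx": 0, "ry": 0, "rz": -1.08, "tx": 4.0, "ty": 0.9, "tz": 0, "jaw": -1}, {"rx": 0, "ry": 0, "rz": -1.08, "tx": 3.85, "ty": 1.35, "tz": 0, "jaw": -1}, {"rx": 0, "ry": 0, "rz": -1.07, "tx": 3.65, "ty": 1.75, "tz": 0, "jaw": -1}, {"rx": 0, "ry": 0, "rz": -1.08, "tx": 3.45, "ty": 2.2, "tz": 0, "jaw": -1}, {"rx": 0, "ry": 0, "rz": -1.08, "tx": 3.2, "ty": 2.55, "tz": 0, "jaw": -1}, {"rx": 0, "ry": 0, "rz": -1.08, "tx": 2.9, "ty": 2.9, "tz": 0, "jaw": -1}, {"rx": 0, "ry": 0, "rz": -1.08, "tx": 2.5, "ty": 3.2, "tz": 0, "jaw": -1}]'

```text
clock: 3.25
ee_pos: [484.4, -294.2, 231.8]
ee_rot: [0.0, 0.935, -0.355, 0.0]
contact_force: [0.4, 0.4, -0.1]
finger_gap: 85.2
gripper_force: 0.0
```

Request:
play_rows --commands '[{"rx": 0, "ry": 0, "rz": 0, "tx": 0, "ty": 0, "tz": 0, "jaw": -1}, {"rx": 0, "ry": 0, "rz": 0, "tx": 0, "ty": 0, "tz": 0, "jaw": -1}]'

```text
clock: 3.5
ee_pos: [485.1, -292.6, 231.5]
ee_rot: [-0.0, 0.934, -0.357, 0.0]
contact_force: [-0.0, -0.5, -0.0]
finger_gap: 85.5
gripper_force: 0.0
```

```bash
cat >> h.py <<'E'
def plate(im,c,z=12):
    g=cv2.cvtColor(im,cv2.COLOR_BGR2HSV);mk=((g[:,:,1]<50)&(g[:,:,2]>70)).astype(np.uint8);mk=cv2.morphologyEx(mk,cv2.MORPH_OPEN,np.ones((5,5)))
    for cn in sorted(cv2.findContours(mk,0,2)[0],key=cv2.contourArea)[::-1][:3]:
        w=ray(c,cn[:,0],z)[:,:2].astype(np.float32);b=cv2.minAreaRect(w);print(cv2.boundingRect(cn),b)
E
python3 - <<'E'
from h import *
s,im=snap("w3");plate(im,cam("wrist",s))
E
```

```text
3.5 [ 485.08 -292.6   231.52] [-0.27  0.29  0.15 -0.   -1.44  1.11] [-0.  -0.5 -0. ]
(356, 126, 156, 178) ((251.7665557861328, -404.34271240234375), (208.58480834960938, 259.44769287109375), 61.1524658203125)
(234, 57, 48, 112) ((531.0298461914062, -334.1053161621094), (55.07404327392578, 129.16270446777344), 48.36490249633789)
(48, 216, 94, 76) ((546.5008544921875, -41.99681091308594), (161.28915405273438, 67.09496307373047), 86.24950408935547)
```

Request:
play_rows --commands '[{"rx": 0, "ry": 0, "rz": -0.02, "tx": 2.2, "ty": 0, "tz": 2.5, "jaw": -0.5}, {"rx": 0, "ry": 0, "rz": 0, "tx": 2.2, "ty": 0.05, "tz": 4.5, "jaw": -0.5}, {"rx": 0, "ry": 0, "rz": 0, "tx": 1.8, "ty": 0, "tz": 4.5, "jaw": -0.5}, {"rx": 0, "ry": 0, "rz": 0, "tx": 0, "ty": 0, "tz": 4.5, "jaw": -0.5}, {"rx": 0, "ry": 0, "rz": 0, "tx": 0, "ty": 0, "tz": 3.5, "jaw": -0.5}, {"rx": 0, "ry": 0, "rz": 0, "tx": 0, "ty": 0, "tz": 2.0, "jaw": -0.5}, {"rx": 0, "ry": 0, "rz": 0, "tx": 0, "ty": 0, "tz": 0.3, "jaw": -0.5}, {"rx": 0, "ry": 0, "rz": 0, "tx": 0, "ty": 0, "tz": 0, "jaw": -0.5}]'

```text
clock: 4.55
ee_pos: [532.5, -333.6, 14.3]
ee_rot: [0.0, 0.935, -0.355, 0.001]
contact_force: [-0.1, 0.1, 0.3]
finger_gap: 64.4
gripper_force: 0.0
```

Request:
play_rows --commands '[{"rx": 0, "ry": 0, "rz": 0, "tx": -0.1, "ty": 0.1, "tz": 1.0, "jaw": -0.5}, {"rx": 0, "ry": 0, "rz": 0, "tx": 0, "ty": 0, "tz": 0.3, "jaw": -0.5}, {"rx": 0, "ry": 0, "rz": 0, "tx": 0, "ty": 0, "tz": 0.3, "jaw": -0.5}, {"rx": 0, "ry": 0, "rz": 0, "tx": 0, "ty": 0, "tz": 0, "jaw": -0.5}]'

```text
clock: 5.05
ee_pos: [530.2, -333.9, -2.9]
ee_rot: [0.0, 0.935, -0.355, -0.0]
contact_force: [1.3, 0.0, 0.4]
finger_gap: 63.9
gripper_force: 0.0
```

Request:
play_rows --commands '[{"rx": 0, "ry": 0, "rz": 0, "tx": 0, "ty": 0, "tz": 0, "jaw": 0}, {"rx": 0, "ry": 0, "rz": 0, "tx": 0, "ty": 0, "tz": 0, "jaw": 0}, {"rx": 0, "ry": 0, "rz": 0, "tx": 0, "ty": 0, "tz": 0, "jaw": 0}, {"rx": 0, "ry": 0, "rz": 0, "tx": 0, "ty": 0, "tz": 0, "jaw": 0}]' --force 50

```text
clock: 5.55
ee_pos: [530.6, -334.1, -2.2]
ee_rot: [0.0, 0.935, -0.355, 0.0]
contact_force: [-1.0, 0.2, 3.5]
finger_gap: 53.4
gripper_force: 54.4
```

```bash
cat >> h.py <<'E'
FP=[540.8,-26.46,-.06596]
def tcp(th,yb,zb,d=8.2,ox=0.3,x=0):
    t=np.radians(th);yc=yb+65*np.cos(t)-6*np.sin(t);zc=zb+65*np.sin(t)+6*np.cos(t)
    P=F(FP,[x,yc,zc])[0];RT=Rt(180+np.degrees(FP[2]),-th);return P+RT@[-ox,0,d],RT
E
python3 - <<'E'
from h import *
s=r.get_state();R0=q2R(s["ee_rot"])
a=np.array([530.5,-334,178]);P,RT=tcp(25,-25,80);print(P);plan(P,RT,13,a,R0)
E
```

```text
[543.11428602   8.57530583 105.60309536]
[{"rx": 0.15, "ry": -0.3, "rz": 0.66, "tx": -1.68, "ty": -2.03, "tz": 0.56}, {"rx": 0.14, "ry": -0.3, "rz": 0.66, "tx": -1.79, "ty": -1.91, "tz": 0.64}, {"rx": 0.15, "ry": -0.3, "rz": 0.65, "tx": -1.9, "ty": -1.77, "tz": 0.72}, {"rx": 0.14, "ry": -0.29, "rz": 0.66, "tx": -2.0, "ty": -1.62, "tz": 0.82}, {"rx": 0.15, "ry": -0.3, "rz": 0.66, "tx": -2.07, "ty": -1.47, "tz": 0.89}, {"rx": 0.14, "ry": -0.3, "rz": 0.66, "tx": -2.14, "ty": -1.31, "tz": 0.99}, {"rx": 0.15, "ry": -0.3, "rz": 0.66, "tx": -2.19, "ty": -1.14, "tz": 1.07}, {"rx": 0.14, "ry": -0.3, "rz": 0.65, "tx": -2.23, "ty": -0.98, "tz": 1.16}, {"rx": 0.15, "ry": -0.3, "rz": 0.66, "tx": -2.25, "ty": -0.8, "tz": 1.24}, {"rx": 0.15, "ry": -0.3, "rz": 0.66, "tx": -2.27, "ty": -0.63, "tz": 1.33}, {"rx": 0.14, "ry": -0.29, "rz": 0.66, "tx": -2.25, "ty": -0.45, "tz": 1.4}, {"rx": 0.15, "ry": -0.3, "rz": 0.66, "tx": -2.24, "ty": -0.27, "tz": 1.48}, {"rx": 0.14, "ry": -0.3, "rz": 0.65, "tx": -2.2, "ty": -0.1, "tz": 1.55}] 
|t|mm 27.0 end [543.1   8.6 105.6]
```

Request:
play_rows --commands '[{"rx": 0, "ry": 0, "rz": 0, "tx": 0, "ty": 0, "tz": -0.5, "jaw": 0}, {"rx": 0, "ry": 0, "rz": 0, "tx": 0, "ty": 0, "tz": -1.5, "jaw": 0}, {"rx": 0, "ry": 0, "rz": 0, "tx": 0, "ty": 0, "tz": -3, "jaw": 0}, {"rx": 0, "ry": 0, "rz": 0, "tx": 0, "ty": 0, "tz": -4, "jaw": 0}, {"rx": 0, "ry": 0, "rz": 0, "tx": 0, "ty": 0, "tz": -4, "jaw": 0}, {"rx": 0, "ry": 0, "rz": 0, "tx": 0, "ty": 0, "tz": -3, "jaw": 0}, {"rx": 0, "ry": 0, "rz": 0, "tx": 0, "ty": 0, "tz": -2, "jaw": 0}, {"rx": 0, "ry": 0, "rz": 0, "tx": 0, "ty": 0, "tz": 0, "jaw": 0}]' --force 60

```text
clock: 6.55
ee_pos: [531.1, -334.2, 179.4]
ee_rot: [-0.0, 0.935, -0.355, 0.002]
contact_force: [0.7, 1.1, -4.1]
finger_gap: 53.3
gripper_force: 63.9
```

```bash
python3 - <<'E'
from h import *
P,RT=tcp(25,-25,130);print(P);plan(P,RT,12,d=1)
E
```

```text
[543.11428602   8.57530583 155.60309536]
[{"rx": 0.16, "ry": -0.32, "rz": 0.71, "tx": -1.8, "ty": -2.2, "tz": 0.2}, {"rx": 0.15, "ry": -0.33, "rz": 0.72, "tx": -2.0, "ty": -2.1, "tz": 0.3}, {"rx": 0.16, "ry": -0.32, "rz": 0.71, "tx": -2.1, "ty": -1.9, "tz": 0.4}, {"rx": 0.15, "ry": -0.33, "rz": 0.71, "tx": -2.2, "ty": -1.7, "tz": 0.5}, {"rx": 0.16, "ry": -0.32, "rz": 0.72, "tx": -2.4, "ty": -1.5, "tz": 0.6}, {"rx": 0.15, "ry": -0.33, "rz": 0.71, "tx": -2.4, "ty": -1.4, "tz": 0.7}, {"rx": 0.16, "ry": -0.32, "rz": 0.71, "tx": -2.5, "ty": -1.2, "tz": 0.8}, {"rx": 0.15, "ry": -0.33, "rz": 0.72, "tx": -2.5, "ty": -0.9, "tz": 0.9}, {"rx": 0.16, "ry": -0.32, "rz": 0.71, "tx": -2.6, "ty": -0.8, "tz": 1.0}, {"rx": 0.15, "ry": -0.33, "rz": 0.71, "tx": -2.6, "ty": -0.5, "tz": 1.2}, {"rx": 0.16, "ry": -0.32, "rz": 0.71, "tx": -2.5, "ty": -0.4, "tz": 1.2}, {"rx": 0.16, "ry": -0.33, "rz": 0.72, "tx": -2.6, "ty": -0.1, "tz": 1.3}] 
|t|mm 28.6 end [543.3   8.9 155.3]
```

Request:
play_rows --commands '[{"rx": 0.16, "ry": -0.32, "rz": 0.71, "tx": -1.8, "ty": -2.2, "tz": 0.2, "jaw": 0}, {"rx": 0.15, "ry": -0.33, "rz": 0.72, "tx": -2.0, "ty": -2.1, "tz": 0.3, "jaw": 0}, {"rx": 0.16, "ry": -0.32, "rz": 0.71, "tx": -2.1, "ty": -1.9, "tz": 0.4, "jaw": 0}, {"rx": 0.15, "ry": -0.33, "rz": 0.71, "tx": -2.2, "ty": -1.7, "tz": 0.5, "jaw": 0}, {"rx": 0.16, "ry": -0.32, "rz": 0.72, "tx": -2.4, "ty": -1.5, "tz": 0.6, "jaw": 0}, {"rx": 0.15, "ry": -0.33, "rz": 0.71, "tx": -2.4, "ty": -1.4, "tz": 0.7, "jaw": 0}, {"rx": 0.16, "ry": -0.32, "rz": 0.71, "tx": -2.5, "ty": -1.2, "tz": 0.8, "jaw": 0}, {"rx": 0.15, "ry": -0.33, "rz": 0.72, "tx": -2.5, "ty": -0.9, "tz": 0.9, "jaw": 0}]'

```text
clock: 7.55
ee_pos: [537.5, -104.4, 160.5]
ee_rot: [-0.107, 0.778, -0.611, -0.104]
contact_force: [-0.7, -0.0, -2.8]
finger_gap: 53.3
gripper_force: 63.9
```

Request:
play_rows --commands '[{"rx": 0.16, "ry": -0.32, "rz": 0.71, "tx": -2.6, "ty": -0.8, "tz": 1.0, "jaw": 0}, {"rx": 0.15, "ry": -0.33, "rz": 0.71, "tx": -2.6, "ty": -0.5, "tz": 1.2, "jaw": 0}, {"rx": 0.16, "ry": -0.32, "rz": 0.71, "tx": -2.5, "ty": -0.4, "tz": 1.2, "jaw": 0}, {"rx": 0.16, "ry": -0.33, "rz": 0.72, "tx": -2.6, "ty": -0.1, "tz": 1.3, "jaw": 0}, {"rx": 0, "ry": 0, "rz": 0, "tx": 0, "ty": 0, "tz": 0, "jaw": 0}, {"rx": 0, "ry": 0, "rz": 0, "tx": 0, "ty": 0, "tz": 0, "jaw": 0}]'

```text
clock: 8.3
ee_pos: [542.1, 8.7, 152.9]
ee_rot: [0.157, -0.667, 0.713, 0.15]
contact_force: [0.2, 0.4, -2.8]
finger_gap: 53.0
gripper_force: 64.0
```

```bash
python3 - <<'E'
from h import *
s,im=snap("w4");P,RT=tcp(25,-25,130);print(P,np.degrees(R.from_matrix(q2R(s["ee_rot"]).T@RT).as_rotvec()))
c=cam("wrist",s);R0=q2R(s["ee_rot"])
# expected plate corners
for d in(0,):
  print(proj(c,[s["ee_pos"]+R0@[x+.3,y,-8.2-6] for x in(65,-65) for y in(-27.5,27.5)]).round(1))
  print(proj(c,[s["ee_pos"]+R0@[65.3,y,-8.2+6] for y in(-27.5,27.5)]).round(1))
cv2.imwrite("pics/w4b.png",cv2.resize(im[:,56:456],(800,768),interpolation=cv2.INTER_CUBIC)[:600])
E
```

```text
8.3 [542.06   8.67 152.9 ] [-0.01  0.32  0.07 -0.45 -1.33  0.05] [ 0.2  0.4 -2.8]
[543.11428602   8.57530583 155.60309536] [ 0.24182946  0.00379296 -0.08675815]
[[194.7 110.3]
 [324.7 110.3]
 [208.3 359.4]
 [309.9 359.5]]
[[200.  110.3]
 [318.9 110.3]]
```

View pics/w4b.png

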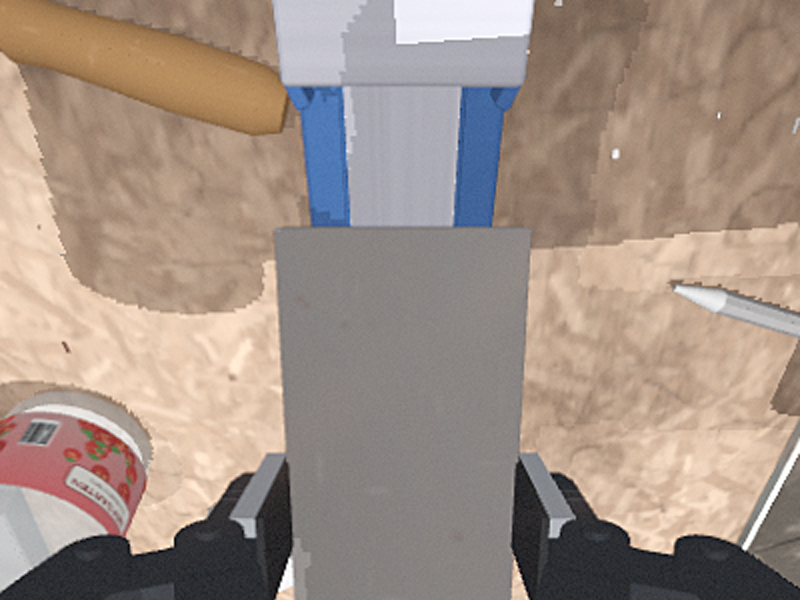

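```bash
python3 - <<'E'
from h import *
for n,rows in(("w2",range(86,145)),("w4",range(50,108))):
    z=np.load(n+".npz");c=cam("wrist",z);im=cv2.imread(f"pics/{n}.png").astype(float);ch=im.max(2)-im.min(2)
    o=[]
    for v in rows:
        a=ch[v]
        def cr(d):
            u=256
            while a[u]<45:u+=d
            return u-d*(a[u]-45)/(a[u]-a[u-d])
        w=ray(c,[[cr(-1),v],[cr(1),v]],40);o.append(w.mean(0)[:2])
    o=np.array(o)-FP[:2];cc,ss=np.cos(FP[2]),np.sin(FP[2]);x=o[:,0]*cc+o[:,1]*ss;y=-o[:,0]*ss+o[:,1]*cc
    print(n,x.mean().round(2),x.std().round(2),np.polyfit(y,x,1),(y.min(),y.max()))
    if n=="w4":
        Rm=q2R(z["ee_rot"])
        for d in(8.2,5,3):
            q=[];o0=z["ee_pos"]-Rm[:,2]*(d+6)
            K,dd,E=c;p=cv2.undistortPoints(np.array([[[193.3,113.7]],[[320.8,113.9]]]),K,dd)[:,0];v=np.c_[p,[1,1]]@E[:3,:3].T
            for vv in v:
                t=((o0-E[:3,3])@Rm[:,2])/(vv@Rm[:,2]);q.append(Rm.T@(E[:3,3]+t*vv-z["ee_pos"]))
            print(d,np.array(q).round(2))
E
```

```text
w2 -0.01 0.11 [-0.00029196 -0.01291059] (np.float64(-35.383950849782345), np.float64(26.753966226419823))
w4 -0.09 0.05 [ 0.00057463 -0.08142644] (np.float64(-28.609357353877456), np.float64(12.828798576133797))
8.2 [[ 63.9  -28.19 -14.2 ]
 [ 63.8   25.94 -14.2 ]]
5 [[ 63.87 -28.86 -11.  ]
 [ 63.77  26.61 -11.  ]]
3 [[ 63.85 -29.28  -9.  ]
 [ 63.75  27.03  -9.  ]]
```

```bash
sed -i 's/d=8.2,ox=0.3,x=0/d=8.2,ox=-1.15,x=-1.1/' h.py; python3 - <<'E'
from h import *
z=np.load("w4.npz");c=cam("wrist",z)
print(proj(c,F(FP,[[36,-39,67],[-36,-39,67]])))
P,RT=tcp(28,-30,46);plan(P,RT,8)
E
```

```text
[[195.72361663  44.10805812]
 [317.36629085  43.94299667]]
[{"rx": 0.0, "ry": -0.06, "rz": -0.0, "tx": 0.5, "ty": -0.0, "tz": 0.86}, {"rx": 0.01, "ry": -0.06, "rz": -0.0, "tx": 0.51, "ty": -0.0, "tz": 0.85}, {"rx": 0.0, "ry": -0.07, "rz": -0.01, "tx": 0.52, "ty": -0.0, "tz": 0.85}, {"rx": 0.01, "ry": -0.06, "rz": 0.0, "tx": 0.52, "ty": -0.0, "tz": 0.84}, {"rx": 0.0, "ry": -0.06, "rz": -0.0, "tx": 0.53, "ty": 0.0, "tz": 0.84}, {"rx": 0.01, "ry": -0.06, "rz": -0.0, "tx": 0.53, "ty": 0.0, "tz": 0.84}, {"rx": 0.0, "ry": -0.07, "rz": -0.01, "tx": 0.53, "ty": 0.0, "tz": 0.83}, {"rx": 0.0, "ry": -0.06, "rz": 0.0, "tx": 0.55, "ty": 0.01, "tz": 0.84}] 
|t|mm 9.9 end [541.5   1.   74. ]
```

Request:
play_rows --commands '[{"rx": 0, "ry": -0.06, "rz": 0, "tx": 0.5, "ty": 0, "tz": 0.86, "jaw": 0}, {"rx": 0.01, "ry": -0.06, "rz": 0, "tx": 0.5, "ty": 0, "tz": 0.85, "jaw": 0}, {"rx": 0, "ry": -0.07, "rz": -0.01, "tx": 0.5, "ty": 0, "tz": 0.85, "jaw": 0}, {"rx": 0.01, "ry": -0.06, "rz": 0, "tx": 0.5, "ty": 0, "tz": 0.85, "jaw": 0}, {"rx": 0, "ry": -0.06, "rz": 0, "tx": 0.53, "ty": 0, "tz": 0.84, "jaw": 0}, {"rx": 0.01, "ry": -0.06, "rz": 0, "tx": 0.53, "ty": 0, "tz": 0.84, "jaw": 0}, {"rx": 0, "ry": -0.07, "rz": -0.01, "tx": 0.53, "ty": 0, "tz": 0.84, "jaw": 0}, {"rx": 0, "ry": -0.06, "rz": 0, "tx": 0.55, "ty": 0, "tz": 0.84, "jaw": 0}]' --force 40

```text
clock: 9.35
ee_pos: [542.0, 2.1, 73.9]
ee_rot: [0.177, -0.663, 0.708, 0.166]
contact_force: [0.1, -0.3, -3.2]
finger_gap: 53.7
gripper_force: 64.1
```

Request:
play_rows --commands '[{"rx": 0, "ry": 0, "rz": 0, "tx": 0, "ty": 0, "tz": 0, "jaw": 0}, {"rx": 0, "ry": 0, "rz": 0, "tx": 0, "ty": 0, "tz": 0, "jaw": 0}]'

```text
clock: 9.6
ee_pos: [542.2, 2.1, 74.8]
ee_rot: [0.177, -0.663, 0.708, 0.165]
contact_force: [0.6, 0.3, -2.8]
finger_gap: 53.1
gripper_force: 64.0
```

```bash
cat >> h.py <<'E'
def where(): # plate state estimated from ee
    s=r.get_state();Rm=q2R(s["ee_rot"]);cen=s["ee_pos"]+Rm@[-1.15,-1.1,-8.2]
    cc,ss=np.cos(FP[2]),np.sin(FP[2]);D=cen-[FP[0],FP[1],0];D=np.array([D[0]*cc+D[1]*ss,-D[0]*ss+D[1]*cc,D[2]])
    y=-Rm[:,0];th=np.arcsin(y[2]);yaw=np.degrees(np.arctan2(y[1],y[0])-FP[2])-90
    yb=D[1]-65*np.cos(th)+6*np.sin(th);zb=D[2]-65*np.sin(th)-6*np.cos(th)
    print("t",s["clock"],"x",D[0].round(2),"th",np.degrees(th).round(2),"yb",yb.round(2),"zb",zb.round(2),"yaw",yaw.round(2),"roll",np.degrees(np.arcsin(Rm[2,1])).round(2),"F",s["contact_force"].round(1))
E
python3 -c "
from h import *
where();P,RT=tcp(28,-30,42);plan(P,RT,2)"
```

```text
t 9.6 x 0.61 th 28.06 yb -28.76 zb 46.7 yaw 0.03 roll -0.05 F [ 0.6  0.3 -2.8]
[{"rx": -0.0, "ry": 0.0, "rz": 0.0, "tx": 0.17, "ty": 0.03, "tz": 0.18}, {"rx": -0.01, "ry": 0.01, "rz": 0.0, "tx": 0.16, "ty": 0.03, "tz": 0.18}] 
|t|mm 2.5 end [541.5   1.   70.1]
```

Request:
play_rows --commands '[{"rx": 0, "ry": 0, "rz": 0, "tx": 0.15, "ty": 0.06, "tz": 0.18, "jaw": 0}, {"rx": 0, "ry": 0, "rz": 0, "tx": 0.1, "ty": 0, "tz": 0.18, "jaw": 0}, {"rx": 0, "ry": 0, "rz": 0, "tx": 0, "ty": 0, "tz": 0, "jaw": 0}]'

```text
clock: 9.98
ee_pos: [541.1, 1.8, 70.0]
ee_rot: [0.177, -0.663, 0.708, 0.166]
contact_force: [-0.1, -0.3, -3.9]
finger_gap: 53.5
gripper_force: 64.0
```

Request:
play_rows --commands '[{"rx": 0, "ry": 0, "rz": 0, "tx": 0.05, "ty": 0, "tz": 0.09, "jaw": 0}, {"rx": 0, "ry": 0, "rz": 0, "tx": 0, "ty": 0, "tz": 0, "jaw": 0}]'

```text
clock: 10.22
ee_pos: [541.3, 1.7, 69.1]
ee_rot: [0.177, -0.663, 0.708, 0.166]
contact_force: [-0.9, 1.0, -4.0]
finger_gap: 53.3
gripper_force: 64.0
```

```bash
python3 -c "
from h import *
where()"
```

```text
t 10.225 x -0.3 th 28.07 yb -29.23 zb 40.95 yaw 0.01 roll -0.01 F [-0.9  1.  -4. ]
```

Request:
play_rows --commands '[{"rx": 0, "ry": 0, "rz": 0, "tx": 0.05, "ty": 0, "tz": 0.09, "jaw": 0}, {"rx": 0, "ry": 0, "rz": 0, "tx": 0, "ty": 0, "tz": 0, "jaw": 0}]'

```text
clock: 10.48
ee_pos: [541.4, 1.8, 68.3]
ee_rot: [0.177, -0.663, 0.708, 0.166]
contact_force: [-1.0, 0.4, -2.8]
finger_gap: 52.8
gripper_force: 64.1
```

Request:
play_rows --commands '[{"rx": 0, "ry": 0, "rz": 0, "tx": 0.05, "ty": 0, "tz": 0.09, "jaw": 0}, {"rx": 0, "ry": 0, "rz": 0, "tx": 0, "ty": 0, "tz": 0, "jaw": 0}]'

```text
clock: 10.72
ee_pos: [541.4, 2.1, 67.6]
ee_rot: [0.178, -0.663, 0.708, 0.166]
contact_force: [-1.0, 2.1, 2.3]
finger_gap: 53.4
gripper_force: 64.5
```

```bash
python3 -c "
from h import *
where();p,q=tcp(28,-30,41);plan(p,q,1);P,RT=tcp(25,-41,41);plan(P,RT,6,p,q)"
```

```text
t 10.725 x -0.14 th 28.11 yb -28.86 zb 39.49 yaw 0.05 roll -0.05 F [-1.   2.1  2.3]
[{"rx": -0.01, "ry": 0.02, "rz": 0.01, "tx": 0.03, "ty": -0.01, "tz": -0.18}] 
|t|mm 1.8 end [541.5   0.9  69.1]
[{"rx": 0.0, "ry": 0.08, "rz": 0.0, "tx": 0.17, "ty": 0.0, "tz": -0.03}, {"rx": -0.0, "ry": 0.09, "rz": 0.0, "tx": 0.16, "ty": -0.0, "tz": -0.03}, {"rx": 0.0, "ry": 0.08, "rz": 0.0, "tx": 0.17, "ty": -0.0, "tz": -0.03}, {"rx": 0.0, "ry": 0.08, "rz": 0.0, "tx": 0.16, "ty": 0.0, "tz": -0.02}, {"rx": 0.0, "ry": 0.09, "rz": 0.0, "tx": 0.17, "ty": -0.0, "tz": -0.03}, {"rx": 0.0, "ry": 0.08, "rz": 0.0, "tx": 0.17, "ty": -0.0, "tz": -0.02}] 
|t|mm 1.7 end [540.9  -8.7  66. ]
```

Request:
play_rows --commands '[{"rx": 0, "ry": 0.01, "rz": 0, "tx": 0.03, "ty": 0, "tz": -0.18, "jaw": 0}, {"rx": 0, "ry": 0.08, "rz": 0, "tx": 0.17, "ty": 0, "tz": -0.03, "jaw": 0}, {"rx": 0, "ry": 0.09, "rz": 0, "tx": 0.16, "ty": 0, "tz": -0.03, "jaw": 0}, {"rx": 0, "ry": 0.08, "rz": 0, "tx": 0.17, "ty": 0, "tz": -0.03, "jaw": 0}, {"rx": 0, "ry": 0.08, "rz": 0, "tx": 0.16, "ty": 0, "tz": -0.02, "jaw": 0}, {"rx": 0, "ry": 0, "rz": 0, "tx": 0, "ty": 0, "tz": 0, "jaw": 0}]'

```text
clock: 11.48
ee_pos: [540.7, -5.9, 66.3]
ee_rot: [0.164, -0.666, 0.711, 0.154]
contact_force: [-0.6, -0.3, -3.3]
finger_gap: 53.2
gripper_force: 64.1
```

```bash
python3 -c "
from h import *
where();p,q=tcp(25,-41,41);plan(p,q,3)
a=p,q
for k in((23.5,-42.2),(22,-43.2)):
  P=tcp(*k,41);plan(*P,2,*a);a=P"
```

```text
t 11.475 x -0.4 th 26.0 yb -37.85 zb 40.32 yaw 0.02 roll -0.01 F [-0.6 -0.3 -3.3]
[{"rx": 0.0, "ry": 0.06, "rz": 0.0, "tx": 0.09, "ty": -0.01, "tz": -0.03}, {"rx": 0.0, "ry": 0.05, "rz": 0.0, "tx": 0.08, "ty": -0.02, "tz": -0.03}, {"rx": 0.0, "ry": 0.06, "rz": 0.0, "tx": 0.09, "ty": -0.01, "tz": -0.03}] 
|t|mm 0.9 end [540.9  -8.7  66. ]
[{"rx": 0.0, "ry": 0.12, "rz": 0.0, "tx": 0.06, "ty": -0.0, "tz": 0.06}, {"rx": 0.0, "ry": 0.13, "rz": -0.0, "tx": 0.06, "ty": -0.0, "tz": 0.06}] 
|t|mm 0.8 end [540.8  -9.2  64.4]
[{"rx": 0.0, "ry": 0.13, "rz": 0.0, "tx": 0.05, "ty": -0.0, "tz": 0.06}, {"rx": -0.0, "ry": 0.12, "rz": 0.0, "tx": 0.05, "ty": -0.0, "tz": 0.07}] 
|t|mm 0.8 end [540.8  -9.6  62.9]
```

Request:
play_rows --commands '[{"rx": 0, "ry": 0.06, "rz": 0, "tx": 0.09, "ty": -0.01, "tz": -0.03, "jaw": 0}, {"rx": 0, "ry": 0.05, "rz": 0, "tx": 0.08, "ty": -0.02, "tz": -0.03, "jaw": 0}, {"rx": 0, "ry": 0.06, "rz": 0, "tx": 0.09, "ty": -0.01, "tz": -0.03, "jaw": 0}, {"rx": 0, "ry": 0, "rz": 0, "tx": 0, "ty": 0, "tz": 0, "jaw": 0}]'

```text
clock: 11.98
ee_pos: [541.0, -8.5, 66.2]
ee_rot: [0.158, -0.667, 0.713, 0.148]
contact_force: [-0.5, -0.6, -3.5]
finger_gap: 53.0
gripper_force: 64.1
```

Request:
play_rows --commands '[{"rx": 0, "ry": 0.12, "rz": 0, "tx": 0.06, "ty": 0, "tz": 0.06, "jaw": 0}, {"rx": 0, "ry": 0.13, "rz": 0, "tx": 0.06, "ty": 0, "tz": 0.06, "jaw": 0}, {"rx": 0, "ry": 0, "rz": 0, "tx": 0, "ty": 0, "tz": 0, "jaw": 0}]'

```text
clock: 12.35
ee_pos: [540.9, -8.8, 64.6]
ee_rot: [0.149, -0.669, 0.715, 0.139]
contact_force: [-0.6, 0.4, -3.2]
finger_gap: 53.4
gripper_force: 64.0
```

Request:
play_rows --commands '[{"rx": 0, "ry": 0.13, "rz": 0, "tx": 0.05, "ty": 0, "tz": 0.06, "jaw": 0}, {"rx": 0, "ry": 0.12, "rz": 0, "tx": 0.05, "ty": 0, "tz": 0.07, "jaw": 0}, {"rx": 0, "ry": 0, "rz": 0, "tx": 0, "ty": 0, "tz": 0, "jaw": 0}]'

```text
clock: 12.72
ee_pos: [540.8, -9.3, 63.0]
ee_rot: [0.139, -0.671, 0.716, 0.13]
contact_force: [0.1, -0.6, -2.8]
finger_gap: 53.5
gripper_force: 64.0
```

```bash
python3 -c "
from h import *
where();a=tcp(22,-43.2,41);plan(*a,1)
for k in((20,-44.5),(18,-46),(15,-48.4),(12,-50.5)):
  P=tcp(*k,41);plan(*P,2,*a);a=P"
```

```text
t 12.725 x 0.01 th 22.0 yb -42.86 zb 41.09 yaw 0.04 roll -0.01 F [ 0.1 -0.6 -2.8]
[{"rx": 0.0, "ry": -0.0, "rz": 0.01, "tx": 0.03, "ty": 0.0, "tz": -0.0}] 
|t|mm 0.3 end [540.8  -9.5  62.9]
[{"rx": 0.0, "ry": 0.17, "rz": -0.0, "tx": 0.07, "ty": 0.0, "tz": 0.09}, {"rx": -0.0, "ry": 0.16, "rz": 0.0, "tx": 0.06, "ty": 0.0, "tz": 0.09}] 
|t|mm 1.1 end [540.8 -10.1  60.7]
[{"rx": 0.0, "ry": 0.17, "rz": 0.0, "tx": 0.08, "ty": -0.0, "tz": 0.09}, {"rx": 0.0, "ry": 0.16, "rz": 0.0, "tx": 0.07, "ty": -0.0, "tz": 0.08}] 
|t|mm 1.1 end [540.7 -11.   58.7]
[{"rx": 0.0, "ry": 0.25, "rz": 0.0, "tx": 0.12, "ty": 0.0, "tz": 0.13}, {"rx": 0.0, "ry": 0.25, "rz": 0.0, "tx": 0.13, "ty": 0.0, "tz": 0.13}] 
|t|mm 1.8 end [540.6 -12.6  55.4]
[{"rx": -0.0, "ry": 0.25, "rz": -0.0, "tx": 0.11, "ty": -0.0, "tz": 0.14}, {"rx": -0.0, "ry": 0.25, "rz": 0.0, "tx": 0.11, "ty": 0.0, "tz": 0.14}] 
|t|mm 1.8 end [540.5 -14.   52.1]
```

No contact so far; continue in stages.

Request:
play_rows --commands '[{"rx": 0, "ry": 0.17, "rz": 0, "tx": 0.09, "ty": 0, "tz": 0.09, "jaw": 0}, {"rx": 0, "ry": 0.16, "rz": 0, "tx": 0.07, "ty": 0, "tz": 0.09, "jaw": 0}, {"rx": 0, "ry": 0, "rz": 0, "tx": 0, "ty": 0, "tz": 0, "jaw": 0}]'

```text
clock: 13.1
ee_pos: [540.8, -10.0, 60.7]
ee_rot: [0.127, -0.673, 0.719, 0.119]
contact_force: [-0.7, -0.2, -4.4]
finger_gap: 53.1
gripper_force: 64.0
```

Request:
play_rows --commands '[{"rx": 0, "ry": 0.17, "rz": 0, "tx": 0.08, "ty": 0, "tz": 0.09, "jaw": 0}, {"rx": 0, "ry": 0.16, "rz": 0, "tx": 0.07, "ty": 0, "tz": 0.08, "jaw": 0}, {"rx": 0, "ry": 0, "rz": 0, "tx": 0, "ty": 0, "tz": 0, "jaw": 0}]'

```text
clock: 13.48
ee_pos: [540.7, -10.9, 58.6]
ee_rot: [0.114, -0.675, 0.721, 0.107]
contact_force: [1.0, -0.3, -3.1]
finger_gap: 53.1
gripper_force: 64.0
```

```bash
python3 -c "
from h import *
where()"
```

```text
t 13.475 x -0.04 th 18.03 yb -45.86 zb 40.89 yaw 0.04 roll -0.01 F [ 1.  -0.3 -3.1]
```

Request:
play_rows --commands '[{"rx": 0, "ry": 0.25, "rz": 0, "tx": 0.13, "ty": 0, "tz": 0.13, "jaw": 0}, {"rx": 0, "ry": 0.25, "rz": 0, "tx": 0.13, "ty": 0, "tz": 0.13, "jaw": 0}, {"rx": 0, "ry": 0, "rz": 0, "tx": 0, "ty": 0, "tz": 0, "jaw": 0}]'

```text
clock: 13.85
ee_pos: [540.5, -12.4, 55.2]
ee_rot: [0.095, -0.678, 0.723, 0.089]
contact_force: [-0.2, -0.1, -3.5]
finger_gap: 53.3
gripper_force: 64.0
```

Request:
play_rows --commands '[{"rx": 0, "ry": 0.25, "rz": 0, "tx": 0.11, "ty": 0, "tz": 0.14, "jaw": 0}, {"rx": 0, "ry": 0.25, "rz": 0, "tx": 0.11, "ty": 0, "tz": 0.14, "jaw": 0}, {"rx": 0, "ry": 0, "rz": 0, "tx": 0, "ty": 0, "tz": 0, "jaw": 0}]'

```text
clock: 14.22
ee_pos: [540.4, -13.9, 51.9]
ee_rot: [0.076, -0.68, 0.726, 0.072]
contact_force: [-0.4, -0.2, -3.1]
finger_gap: 53.1
gripper_force: 64.0
```

```bash
python3 -c "
from h import *
where();a=tcp(12,-50.5,41);plan(*a,1)
for k in((9,-51,41),(6,-51.2,41),(3,-51.4,40.8),(0,-51.5,40.8)):
  P=tcp(*k);plan(*P,2,*a);a=P"
```

```text
t 14.225 x -0.15 th 12.01 yb -50.38 zb 40.8 yaw 0.06 roll 0.0 F [-0.4 -0.2 -3.1]
[{"rx": 0.0, "ry": 0.0, "rz": 0.01, "tx": 0.01, "ty": -0.01, "tz": -0.02}] 
|t|mm 0.3 end [540.5 -14.   52.1]
[{"rx": 0.0, "ry": 0.25, "rz": -0.0, "tx": 0.03, "ty": 0.0, "tz": 0.16}, {"rx": 0.0, "ry": 0.25, "rz": 0.0, "tx": 0.03, "ty": 0.0, "tz": 0.16}] 
|t|mm 1.7 end [540.5 -14.   48.9]
[{"rx": -0.0, "ry": 0.25, "rz": 0.0, "tx": 0.02, "ty": -0.0, "tz": 0.17}, {"rx": -0.0, "ry": 0.25, "rz": -0.0, "tx": 0.02, "ty": 0.0, "tz": 0.16}] 
|t|mm 1.7 end [540.5 -13.9  45.5]
[{"rx": 0.0, "ry": 0.25, "rz": 0.0, "tx": 0.02, "ty": -0.0, "tz": 0.18}, {"rx": -0.0, "ry": 0.25, "rz": 0.0, "tx": 0.02, "ty": 0.0, "tz": 0.17}] 
|t|mm 1.8 end [540.5 -14.   42. ]
[{"rx": -0.0, "ry": 0.25, "rz": 0.0, "tx": 0.02, "ty": -0.0, "tz": 0.17}, {"rx": 0.0, "ry": 0.25, "rz": 0.0, "tx": 0.01, "ty": -0.0, "tz": 0.16}] 
|t|mm 1.7 end [540.5 -14.1  38.6]
```

Request:
play_rows --commands '[{"rx": 0, "ry": 0.25, "rz": 0, "tx": 0.03, "ty": 0, "tz": 0.15, "jaw": 0}, {"rx": 0, "ry": 0.25, "rz": 0, "tx": 0.03, "ty": 0, "tz": 0.16, "jaw": 0}, {"rx": 0, "ry": 0, "rz": 0, "tx": 0, "ty": 0, "tz": 0, "jaw": 0}]'

```text
clock: 14.6
ee_pos: [540.3, -13.8, 48.7]
ee_rot: [0.057, -0.682, 0.727, 0.054]
contact_force: [0.1, -0.7, -2.7]
finger_gap: 53.2
gripper_force: 64.0
```

Request:
play_rows --commands '[{"rx": 0, "ry": 0.25, "rz": 0, "tx": 0.02, "ty": 0, "tz": 0.17, "jaw": 0}, {"rx": 0, "ry": 0.25, "rz": 0, "tx": 0.02, "ty": 0, "tz": 0.16, "jaw": 0}, {"rx": 0, "ry": 0, "rz": 0, "tx": 0, "ty": 0, "tz": 0, "jaw": 0}]'

```text
clock: 14.98
ee_pos: [540.4, -13.8, 45.4]
ee_rot: [0.038, -0.683, 0.729, 0.036]
contact_force: [-0.4, 0.8, -4.2]
finger_gap: 53.5
gripper_force: 64.0
```

Request:
play_rows --commands '[{"rx": 0, "ry": 0.25, "rz": 0, "tx": 0.02, "ty": 0, "tz": 0.17, "jaw": 0}, {"rx": 0, "ry": 0.25, "rz": 0, "tx": 0.02, "ty": 0, "tz": 0.17, "jaw": 0}, {"rx": 0, "ry": 0, "rz": 0, "tx": 0, "ty": 0, "tz": 0, "jaw": 0}]'

```text
clock: 15.35
ee_pos: [540.3, -13.9, 41.8]
ee_rot: [0.019, -0.684, 0.729, 0.018]
contact_force: [-0.2, 0.4, -2.6]
finger_gap: 53.3
gripper_force: 64.0
```

```bash
python3 -c "
from h import *
where()"
```

```text
t 15.35 x -0.26 th 3.01 yb -51.4 zb 40.7 yaw 0.06 roll 0.03 F [-0.2  0.4 -2.6]
```

Request:
play_rows --commands '[{"rx": 0, "ry": 0.25, "rz": 0, "tx": 0.02, "ty": 0, "tz": 0.17, "jaw": 0}, {"rx": 0, "ry": 0.25, "rz": 0, "tx": 0.01, "ty": 0, "tz": 0.17, "jaw": 0}, {"rx": 0, "ry": 0, "rz": 0, "tx": 0, "ty": 0, "tz": 0, "jaw": 0}]'

```text
clock: 15.72
ee_pos: [540.3, -14.1, 38.5]
ee_rot: [-0.0, -0.684, 0.73, 0.0]
contact_force: [0.3, 0.2, -3.8]
finger_gap: 53.3
gripper_force: 64.0
```

Request:
play_rows --commands '[{"rx": 0, "ry": 0, "rz": 0, "tx": 0.1, "ty": 0, "tz": 0, "jaw": 0}, {"rx": 0, "ry": 0, "rz": 0, "tx": 0.1, "ty": 0, "tz": 0, "jaw": 0}, {"rx": 0, "ry": 0, "rz": 0, "tx": 0, "ty": 0, "tz": 0, "jaw": 0}]'

```text
clock: 16.1
ee_pos: [540.5, -16.7, 38.9]
ee_rot: [0.001, -0.683, 0.73, 0.0]
contact_force: [0.1, -0.2, -3.8]
finger_gap: 53.1
gripper_force: 64.0
```

```bash
python3 -c "
from h import *
where()"
```

```text
t 16.1 x 0.2 th 0.06 yb -54.17 zb 41.01 yaw -0.02 roll -0.03 F [ 0.1 -0.2 -3.8]
```

Request:
play_rows --commands '[{"rx": 0, "ry": 0, "rz": 0, "tx": 0.1, "ty": 0, "tz": 0.04, "jaw": 0}, {"rx": 0, "ry": 0, "rz": 0, "tx": 0, "ty": 0, "tz": 0, "jaw": 0}]'

```text
clock: 16.35
ee_pos: [540.5, -17.6, 38.4]
ee_rot: [0.0, -0.683, 0.73, 0.0]
contact_force: [0.4, 0.8, -2.4]
finger_gap: 53.0
gripper_force: 64.0
```

Request:
play_rows --commands '[{"rx": 0, "ry": 0, "rz": 0, "tx": 0.1, "ty": 0, "tz": 0, "jaw": 0}, {"rx": 0, "ry": 0, "rz": 0, "tx": 0, "ty": 0, "tz": 0, "jaw": 0}]'

```text
clock: 16.6
ee_pos: [540.4, -18.5, 38.4]
ee_rot: [0.0, -0.683, 0.73, 0.0]
contact_force: [-0.6, -0.1, -3.0]
finger_gap: 53.7
gripper_force: 64.0
```

Request:
play_rows --commands '[{"rx": 0, "ry": 0, "rz": 0, "tx": 0.1, "ty": 0, "tz": 0, "jaw": 0}, {"rx": 0, "ry": 0, "rz": 0, "tx": 0, "ty": 0, "tz": 0, "jaw": 0}]'

```text
clock: 16.85
ee_pos: [540.3, -19.5, 38.4]
ee_rot: [0.0, -0.683, 0.73, 0.0]
contact_force: [0.3, -0.0, -3.3]
finger_gap: 53.0
gripper_force: 64.0
```

Request:
play_rows --commands '[{"rx": 0, "ry": 0, "rz": 0, "tx": 0.1, "ty": 0, "tz": 0, "jaw": 0}, {"rx": 0, "ry": 0, "rz": 0, "tx": 0, "ty": 0, "tz": 0, "jaw": 0}]'

```text
clock: 17.1
ee_pos: [540.2, -20.6, 38.4]
ee_rot: [0.0, -0.683, 0.73, 0.0]
contact_force: [1.1, 1.3, -3.0]
finger_gap: 53.4
gripper_force: 64.0
```

Request:
play_rows --commands '[{"rx": 0, "ry": 0, "rz": 0, "tx": 0.1, "ty": 0, "tz": 0, "jaw": 0}, {"rx": 0, "ry": 0, "rz": 0, "tx": 0, "ty": 0, "tz": 0, "jaw": 0}]'

```text
clock: 17.35
ee_pos: [540.2, -21.1, 38.4]
ee_rot: [0.001, -0.683, 0.73, 0.0]
contact_force: [-0.2, 3.1, -2.7]
finger_gap: 53.3
gripper_force: 64.0
```

Request:
play_rows --commands '[{"rx": 0, "ry": 0, "rz": 0, "tx": 0.1, "ty": 0, "tz": 0, "jaw": 0}, {"rx": 0, "ry": 0, "rz": 0, "tx": 0, "ty": 0, "tz": 0, "jaw": 0}]'

```text
clock: 17.6
ee_pos: [540.3, -21.1, 38.4]
ee_rot: [0.001, -0.683, 0.73, 0.001]
contact_force: [-1.0, 6.4, -3.0]
finger_gap: 53.1
gripper_force: 64.1
```

Request:
play_rows --commands '[{"rx": 0, "ry": 0, "rz": 0, "tx": 0, "ty": 0, "tz": 0.05, "jaw": 0}, {"rx": 0, "ry": 0, "rz": 0, "tx": 0, "ty": 0, "tz": 0.04, "jaw": 0}, {"rx": 0, "ry": 0, "rz": 0, "tx": 0, "ty": 0, "tz": 0, "jaw": 0}]'

```text
clock: 17.98
ee_pos: [540.3, -21.2, 38.1]
ee_rot: [0.001, -0.683, 0.73, 0.001]
contact_force: [-2.1, 8.0, 0.9]
finger_gap: 53.2
gripper_force: 64.7
```

Request:
play_rows --commands '[{"rx": 0, "ry": 0, "rz": 0, "tx": 0, "ty": 0, "tz": 0, "jaw": -0.33}, {"rx": 0, "ry": 0, "rz": 0, "tx": 0, "ty": 0, "tz": 0, "jaw": -0.4}, {"rx": 0, "ry": 0, "rz": 0, "tx": 0, "ty": 0, "tz": 0, "jaw": -0.5}, {"rx": 0, "ry": 0, "rz": 0, "tx": 0, "ty": 0, "tz": 0, "jaw": -0.6}, {"rx": 0, "ry": 0, "rz": 0, "tx": 0, "ty": 0, "tz": 0, "jaw": -0.6}]'

```text
clock: 18.6
ee_pos: [540.1, -22.6, 37.5]
ee_rot: [0.0, -0.683, 0.73, 0.0]
contact_force: [0.1, -0.1, -0.0]
finger_gap: 68.3
gripper_force: 0.0
```

Request:
play_rows --commands '[{"rx": 0, "ry": 0, "rz": 0, "tx": 0, "ty": 0, "tz": -1, "jaw": -0.6}, {"rx": 0, "ry": 0, "rz": 0, "tx": 0, "ty": 0, "tz": -3, "jaw": -0.6}, {"rx": 0, "ry": 0, "rz": 0, "tx": 0, "ty": 0, "tz": -4, "jaw": -0.6}, {"rx": 0, "ry": 0, "rz": 0, "tx": -2, "ty": 0, "tz": -4, "jaw": -0.6}, {"rx": 0, "ry": 0, "rz": 0, "tx": -4, "ty": 0, "tz": -3, "jaw": -0.6}, {"rx": 0, "ry": 0, "rz": 0, "tx": -3, "ty": 0, "tz": -2, "jaw": -0.6}, {"rx": 0, "ry": 0, "rz": 0, "tx": 0, "ty": 0, "tz": 0, "jaw": -0.6}, {"rx": 0, "ry": 0, "rz": 0, "tx": 0, "ty": 0, "tz": 0, "jaw": -0.6}]'

```text
clock: 19.6
ee_pos: [545.5, 66.8, 207.3]
ee_rot: [0.0, -0.683, 0.73, 0.0]
contact_force: [0.5, 0.3, 0.1]
finger_gap: 68.3
gripper_force: 0.0
```

```bash
python3 - <<'E'
from h import *
s,im=snap("w5")
cv2.imwrite("pics/w5b.png",cv2.resize(im[:,80:432],(800,873),interpolation=cv2.INTER_CUBIC)[:600])
E
```

```text
19.6 [545.54  66.84 207.34] [ 0.41  0.26  0.06 -0.   -1.37 -0.47] [0.5 0.3 0.1]
```

View pics/w5b.png

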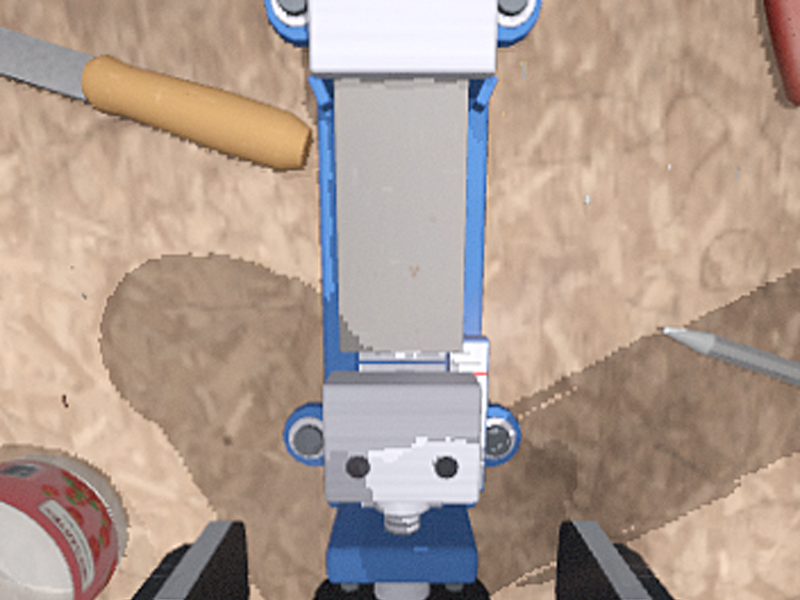

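```bash
python3 - <<'E'
from h import *
z=np.load("w5.npz");c=cam("wrist",z);k=1/2.2727
f=lambda U:np.array(U,float)*k+[80-.28,-.28]
w=ray(c,f([[335,85],[470,85],[340,345],[463,350]]),52)-[FP[0],FP[1],0];a=FP[2]
L=np.c_[w[:,0]*np.cos(a)+w[:,1]*np.sin(a),-w[:,0]*np.sin(a)+w[:,1]*np.cos(a)];print(L)
print((proj(c,F(FP,[[x-1.1*0,y,52] for y in(-36,71) for x in(27.5,-27.5)]))-[80,0])/k)
# handwheel
for A in(1.7,1.95,2.2):print(A,tcp and F(FP,[-31*np.sin(A)-1.1,221,66+31*np.cos(A)]))
P=F(FP,[-1.1,225,0])[0];P[2]=235
plan(P,Rt(180+np.degrees(FP[2])),4,d=1)
E
```

```text
[[ 27.31884643 -38.18460372]
 [-27.72908231 -38.14110893]
 [ 27.74216061  68.13760251]
 [-27.19925995  70.40617164]]
[[334.04786236  90.16933438]
 [468.6837417   90.05204442]
 [340.05918965 350.75216246]
 [463.00600339 350.68690526]]
1.7 [[523.59422486 196.15816946  62.00582068]]
1.95 [[525.53385576 196.03004554  54.52439423]]
2.2 [[529.26009776 195.78390555  47.75646537]]
[{"rx": 0.0, "ry": 0.0, "rz": -0.0, "tx": -3.3, "ty": -0.0, "tz": -0.7}, {"rx": 0.0, "ry": 0.0, "rz": -0.0, "tx": -3.3, "ty": -0.0, "tz": -0.7}, {"rx": 0.01, "ry": 0.0, "rz": -0.0, "tx": -3.3, "ty": -0.0, "tz": -0.7}, {"rx": -0.0, "ry": 0.0, "rz": -0.0, "tx": -3.3, "ty": -0.0, "tz": -0.7}] 
|t|mm 33.7 end [554.2 198.2 235. ]
```

Request:
play_rows --commands '[{"rx": 0, "ry": 0, "rz": 0, "tx": -2.5, "ty": 0, "tz": -0.5, "jaw": -0.6}, {"rx": 0, "ry": 0, "rz": 0, "tx": -4, "ty": 0, "tz": -0.5, "jaw": -0.6}, {"rx": 0, "ry": 0, "rz": 0, "tx": -4, "ty": 0, "tz": -0.5, "jaw": -0.4}, {"rx": 0, "ry": 0, "rz": 0, "tx": -4, "ty": 0, "tz": -0.5, "jaw": -0.2}, {"rx": 0, "ry": 0, "rz": 0, "tx": -2.5, "ty": 0, "tz": 0, "jaw": 0}, {"rx": 0, "ry": 0, "rz": 0, "tx": 0, "ty": 0, "tz": 0, "jaw": 0}, {"rx": 0, "ry": 0, "rz": 0, "tx": 0, "ty": 0, "tz": 0, "jaw": 0}]'

```text
clock: 20.52
ee_pos: [557.1, 235.7, 227.3]
ee_rot: [-0.0, -0.683, 0.73, 0.0]
contact_force: [-0.4, 0.0, 0.2]
finger_gap: 42.9
gripper_force: 0.0
```

```bash
python3 - <<'E'
from h import *
s,im=snap("w6");c=cam("wrist",s)
for A in(1.5,1.7,1.9,2.1):
    print(A,((proj(c,F(FP,[[-31*np.sin(A),y,66+31*np.cos(A)] for y in(197,241)]))-[80,0])*2.2727).round(0).tolist())
cv2.imwrite("pics/w6b.png",cv2.resize(im[:,80:432],(800,873),interpolation=cv2.INTER_CUBIC)[:600])
E
```

```text
20.525 [557.1  235.72 227.26] [ 0.66  0.37  0.25 -0.   -1.46 -0.72] [-0.4  0.   0.2]
1.5 [[473.0, 251.0], [471.0, 351.0]]
1.7 [[471.0, 251.0], [469.0, 349.0]]
1.9 [[467.0, 251.0], [465.0, 348.0]]
2.1 [[460.0, 251.0], [458.0, 346.0]]
```

View pics/w6b.png

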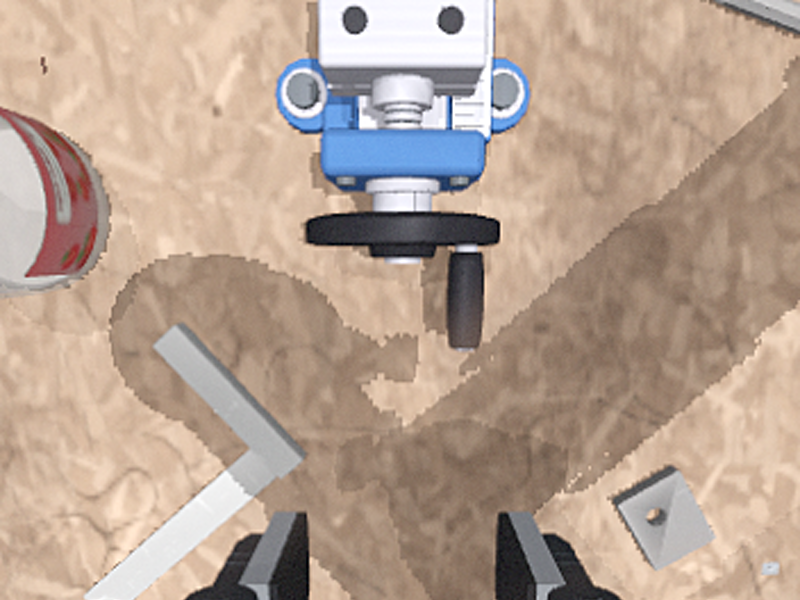

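```bash
cat >> h.py <<'E'
RC=Rt(180+np.degrees(FP[2]),30)
def crank(A,up=0,y=226): return F(FP,[-31*np.sin(A)-1.1,y,66+31*np.cos(A)+up])[0]+RC@[0,0,19]
E
python3 - <<'E'
from h import *
p=crank(1.92,70);print(p);plan(p,RC,6,d=1);plan(crank(1.92,0),RC,4,p,RC)
a=crank(1.92)
for k in range(4):
    for j in range(1): pass
A=1.92
for i in range(16):
    d=RC.T@(crank(A+np.pi/8)-crank(A))/10;A+=np.pi/8;print(i,round(A,2),d.round(2))
E
```

```text
[524.90671277 191.56166509 108.93887814]
[{"rx": 0.0, "ry": 0.83, "rz": -0.0, "tx": 0.8, "ty": 0.5, "tz": 2.0}, {"rx": 0.0, "ry": 0.84, "rz": -0.0, "tx": 0.6, "ty": 0.5, "tz": 2.0}, {"rx": 0.0, "ry": 0.83, "rz": -0.0, "tx": 0.4, "ty": 0.5, "tz": 2.1}, {"rx": 0.0, "ry": 0.83, "rz": -0.01, "tx": 0.2, "ty": 0.4, "tz": 2.1}, {"rx": 0.0, "ry": 0.84, "rz": 0.0, "tx": 0.1, "ty": 0.5, "tz": 2.1}, {"rx": 0.0, "ry": 0.83, "rz": 0.0, "tx": -0.2, "ty": 0.5, "tz": 2.1}] 
|t|mm 21.8 end [525.2 191.8 109.1]
[{"rx": 0.0, "ry": 0.0, "rz": 0.0, "tx": -0.87, "ty": 0.0, "tz": 1.52}, {"rx": 0.0, "ry": 0.0, "rz": 0.0, "tx": -0.88, "ty": 0.0, "tz": 1.51}, {"rx": 0.0, "ry": 0.0, "rz": 0.0, "tx": -0.87, "ty": 0.0, "tz": 1.52}, {"rx": 0.0, "ry": 0.0, "rz": 0.0, "tx": -0.88, "ty": 0.0, "tz": 1.51}] 
|t|mm 17.5 end [524.9 191.6  39. ]
0 2.31 [-0.52 -0.63  0.9 ]
1 2.71 [-0.36 -0.98  0.62]
2 3.1 [-0.14 -1.17  0.25]
3 3.49 [ 0.09 -1.2  -0.16]
4 3.88 [ 0.31 -1.03 -0.54]
5 4.28 [ 0.49 -0.72 -0.84]
6 4.67 [ 0.59 -0.29 -1.02]
7 5.06 [ 0.6   0.18 -1.04]
8 5.45 [ 0.52  0.63 -0.9 ]
9 5.85 [ 0.36  0.98 -0.62]
10 6.24 [ 0.14  1.17 -0.25]
11 6.63 [-0.09  1.2   0.16]
12 7.03 [-0.31  1.03  0.54]
13 7.42 [-0.49  0.72  0.84]
14 7.81 [-0.59  0.29  1.02]
15 8.2 [-0.6  -0.18  1.04]
```

Request:
play_rows --commands '[{"rx": 0, "ry": 0.83, "rz": 0, "tx": 0.8, "ty": 0.5, "tz": 2.0, "jaw": 0.2}, {"rx": 0, "ry": 0.84, "rz": 0, "tx": 0.6, "ty": 0.5, "tz": 2.0, "jaw": 0.2}, {"rx": 0, "ry": 0.83, "rz": 0, "tx": 0.4, "ty": 0.5, "tz": 2.1, "jaw": 0.2}, {"rx": 0, "ry": 0.83, "rz": 0, "tx": 0.2, "ty": 0.5, "tz": 2.1, "jaw": 0.2}, {"rx": 0, "ry": 0.84, "rz": 0, "tx": 0.1, "ty": 0.5, "tz": 2.1, "jaw": 0.2}, {"rx": 0, "ry": 0.83, "rz": 0, "tx": -0.2, "ty": 0.5, "tz": 2.1, "jaw": 0.2}, {"rx": 0, "ry": 0, "rz": 0, "tx": 0, "ty": 0, "tz": 0, "jaw": 0.2}, {"rx": 0, "ry": 0, "rz": 0, "tx": 0, "ty": 0, "tz": 0, "jaw": 0.2}]'

```text
clock: 21.58
ee_pos: [525.1, 193.0, 110.4]
ee_rot: [-0.187, -0.66, 0.706, -0.176]
contact_force: [-0.1, -0.8, 0.8]
finger_gap: 33.8
gripper_force: 0.0
```

```bash
python3 - <<'E'
from h import *
s,im=snap("w7");c=cam("wrist",s)
for A in(1.7,1.9,2.1):
    print(A,((proj(c,F(FP,[[-31*np.sin(A),y,66+31*np.cos(A)] for y in(197,241)]))-[80,0])*2.2727).round(0).tolist())
plan(crank(1.92),RC,5)
cv2.imwrite("pics/w7b.png",cv2.resize(im[:,80:432],(800,873),interpolation=cv2.INTER_CUBIC)[160:760])
E
```

```text
21.575 [525.06 192.99 110.43] [ 0.83  0.54 -0.01  0.32 -1.45 -1.01] [-0.1 -0.8  0.8]
1.7 [[408.0, 491.0], [408.0, 639.0]]
1.9 [[403.0, 494.0], [404.0, 638.0]]
2.1 [[395.0, 497.0], [395.0, 637.0]]
[{"rx": -0.0, "ry": 0.01, "rz": -0.0, "tx": -0.69, "ty": 0.01, "tz": 1.26}, {"rx": -0.01, "ry": 0.01, "rz": -0.01, "tx": -0.68, "ty": 0.01, "tz": 1.27}, {"rx": -0.0, "ry": 0.0, "rz": -0.0, "tx": -0.69, "ty": 0.0, "tz": 1.26}, {"rx": -0.0, "ry": 0.01, "rz": -0.0, "tx": -0.69, "ty": 0.01, "tz": 1.26}, {"rx": -0.01, "ry": 0.01, "rz": -0.01, "tx": -0.69, "ty": 0.0, "tz": 1.26}] 
|t|mm 14.4 end [524.9 191.6  39. ]
```

View pics/w7b.png

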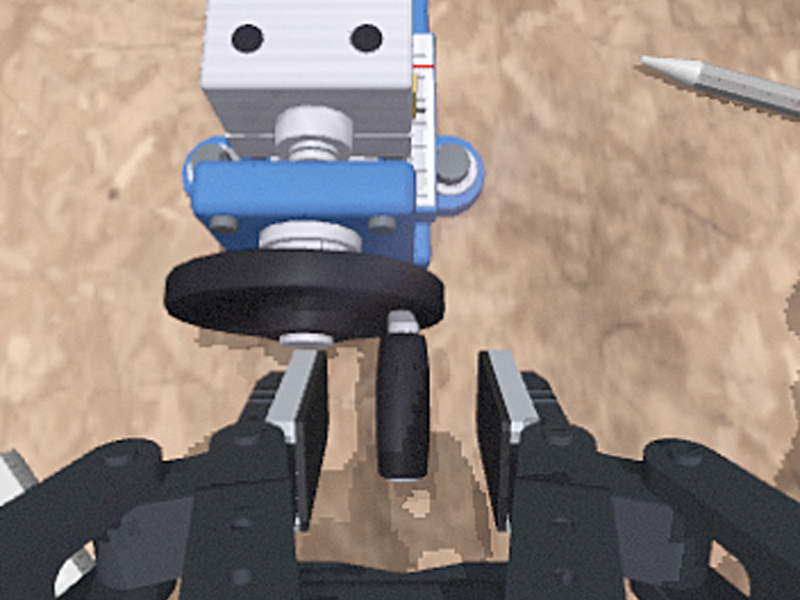

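Request:
play_rows --commands '[{"rx": 0, "ry": 0, "rz": 0, "tx": -0.69, "ty": 0, "tz": 1.26, "jaw": 0.2}, {"rx": 0, "ry": 0.01, "rz": 0, "tx": -0.69, "ty": 0.01, "tz": 1.26, "jaw": 0.2}, {"rx": 0, "ry": 0.01, "rz": 0, "tx": -0.69, "ty": 0.01, "tz": 1.26, "jaw": 0.2}, {"rx": 0, "ry": 0.01, "rz": 0, "tx": -0.69, "ty": 0, "tz": 1.26, "jaw": 0.2}, {"rx": 0, "ry": 0, "rz": 0, "tx": -0.69, "ty": 0, "tz": 1.26, "jaw": 0.2}, {"rx": 0, "ry": 0, "rz": 0, "tx": 0, "ty": 0, "tz": 0, "jaw": 0.2}]'

```text
clock: 22.38
ee_pos: [523.3, 190.8, 36.1]
ee_rot: [-0.191, -0.66, 0.705, -0.178]
contact_force: [-0.8, 0.9, 0.5]
finger_gap: 34.2
gripper_force: 0.0
```

Request:
play_rows --commands '[{"rx": 0, "ry": 0, "rz": 0, "tx": 0, "ty": 0, "tz": 0, "jaw": 0.8}, {"rx": 0, "ry": 0, "rz": 0, "tx": 0, "ty": 0, "tz": 0, "jaw": 0.8}, {"rx": 0, "ry": 0, "rz": 0, "tx": 0, "ty": 0, "tz": 0, "jaw": 0.8}, {"rx": 0, "ry": 0, "rz": 0, "tx": 0, "ty": 0, "tz": 0, "jaw": 0.8}]' --force 40

```text
clock: 22.88
ee_pos: [524.8, 191.8, 38.1]
ee_rot: [-0.189, -0.66, 0.705, -0.178]
contact_force: [5.5, -0.9, 1.5]
finger_gap: 14.8
gripper_force: 39.2
```

Request:
play_rows --commands '[{"rx": 0, "ry": 0, "rz": 0, "tx": -0.52, "ty": -0.63, "tz": 0.9, "jaw": 0.8}, {"rx": 0, "ry": 0, "rz": 0, "tx": -0.36, "ty": -0.98, "tz": 0.62, "jaw": 0.8}, {"rx": 0, "ry": 0, "rz": 0, "tx": -0.14, "ty": -1.17, "tz": 0.25, "jaw": 0.8}, {"rx": 0, "ry": 0, "rz": 0, "tx": 0, "ty": 0, "tz": 0, "jaw": 0.8}]'

```text
clock: 23.38
ee_pos: [553.3, 189.8, 17.5]
ee_rot: [-0.189, -0.66, 0.705, -0.178]
contact_force: [1.8, 0.8, 8.1]
finger_gap: 14.7
gripper_force: 40.0
```

```bash
cat >> h.py <<'E'
def ang():
    s=r.get_state();g=s["ee_pos"]-q2R(s["ee_rot"])@[0,0,19];D=g-[FP[0],FP[1],66];x=D[0]*np.cos(FP[2])+D[1]*np.sin(FP[2])+1.1;y=-D[0]*np.sin(FP[2])+D[1]*np.cos(FP[2])
    print("t",s["clock"],"r",np.hypot(x,D[2]).round(1),"A",np.arctan2(-x,D[2])%(2*np.pi),"y",y.round(1),s["contact_force"].round(1),s["gripper_force"],s["finger_gap"])
E
python3 -c "
from h import *
ang()"
```

```text
t 23.375 r 32.1 A 3.118059390549222 y 226.2 [1.8 0.8 8.1] 40.02615004690597 14.684813964914294
```

Request:
play_rows --commands '[{"rx": 0, "ry": 0, "rz": 0, "tx": 0.14, "ty": -1.2, "tz": -0.25, "jaw": 0.8}, {"rx": 0, "ry": 0, "rz": 0, "tx": 0.31, "ty": -1.03, "tz": -0.54, "jaw": 0.8}, {"rx": 0, "ry": 0, "rz": 0, "tx": 0.49, "ty": -0.72, "tz": -0.84, "jaw": 0.8}, {"rx": 0, "ry": 0, "rz": 0, "tx": 0.59, "ty": -0.29, "tz": -1.02, "jaw": 0.8}, {"rx": 0, "ry": 0, "rz": 0, "tx": 0.6, "ty": 0.18, "tz": -1.04, "jaw": 0.8}, {"rx": 0, "ry": 0, "rz": 0, "tx": 0.52, "ty": 0.63, "tz": -0.9, "jaw": 0.8}, {"rx": 0, "ry": 0, "rz": 0, "tx": 0.36, "ty": 0.98, "tz": -0.62, "jaw": 0.8}, {"rx": 0, "ry": 0, "rz": 0, "tx": 0.14, "ty": 1.17, "tz": -0.25, "jaw": 0.8}]'

```text
clock: 24.38
ee_pos: [553.4, 189.8, 80.0]
ee_rot: [-0.189, -0.66, 0.705, -0.177]
contact_force: [2.6, 1.8, -12.3]
finger_gap: 14.6
gripper_force: 39.1
```

```bash
python3 -c "
from h import *
ang()"
```

```text
t 24.375 r 30.4 A 0.019402497526423125 y 226.1 [  2.6   1.8 -12.3] 39.11095728864893 14.578504231163881
```

Request:
play_rows --commands '[{"rx": 0, "ry": 0, "rz": 0, "tx": -0.13, "ty": 1.15, "tz": 0.24, "jaw": 0.8}, {"rx": 0, "ry": 0, "rz": 0, "tx": -0.3, "ty": 1.0, "tz": 0.52, "jaw": 0.8}, {"rx": 0, "ry": 0, "rz": 0, "tx": -0.47, "ty": 0.7, "tz": 0.82, "jaw": 0.8}, {"rx": 0, "ry": 0, "rz": 0, "tx": -0.57, "ty": 0.28, "tz": 0.99, "jaw": 0.8}, {"rx": 0, "ry": 0, "rz": 0, "tx": -0.58, "ty": -0.18, "tz": 1.01, "jaw": 0.8}, {"rx": 0, "ry": 0, "rz": 0, "tx": -0.5, "ty": -0.61, "tz": 0.87, "jaw": 0.8}, {"rx": 0, "ry": 0, "rz": 0, "tx": -0.35, "ty": -0.95, "tz": 0.6, "jaw": 0.8}, {"rx": 0, "ry": 0, "rz": 0, "tx": -0.14, "ty": -1.14, "tz": 0.24, "jaw": 0.8}]'

```text
clock: 25.38
ee_pos: [551.5, 189.8, 17.7]
ee_rot: [-0.19, -0.66, 0.705, -0.177]
contact_force: [-2.4, 7.1, 4.8]
finger_gap: 14.6
gripper_force: 41.0
```

```bash
python3 -c "
from h import *
ang()"
```

```text
t 25.375 r 32.0 A 3.063923969947849 y 226.1 [-2.4  7.1  4.8] 41.03808079002192 14.566587635762525
```

Request:
play_rows --commands '[{"rx": 0, "ry": 0, "rz": 0, "tx": 0.11, "ty": -1.18, "tz": -0.19, "jaw": 0.8}, {"rx": 0, "ry": 0, "rz": 0, "tx": 0.3, "ty": -1.01, "tz": -0.53, "jaw": 0.8}, {"rx": 0, "ry": 0, "rz": 0, "tx": 0.48, "ty": -0.7, "tz": -0.82, "jaw": 0.8}, {"rx": 0, "ry": 0, "rz": 0, "tx": 0.58, "ty": -0.28, "tz": -1.0, "jaw": 0.8}, {"rx": 0, "ry": 0, "rz": 0, "tx": 0.59, "ty": 0.18, "tz": -1.02, "jaw": 0.8}, {"rx": 0, "ry": 0, "rz": 0, "tx": 0.51, "ty": 0.62, "tz": -0.88, "jaw": 0.8}, {"rx": 0, "ry": 0, "rz": 0, "tx": 0.35, "ty": 0.96, "tz": -0.6, "jaw": 0.8}, {"rx": 0, "ry": 0, "rz": 0, "tx": 0.12, "ty": 1.15, "tz": -0.22, "jaw": 0.8}]'

```text
clock: 26.38
ee_pos: [555.2, 189.6, 79.7]
ee_rot: [-0.189, -0.66, 0.705, -0.178]
contact_force: [2.7, 4.1, -2.2]
finger_gap: 14.8
gripper_force: 40.3
```

```bash
python3 -c "
from h import *
ang();plan(crank(14.1-4*np.pi)*0+r.get_state()['ee_pos'],RC,1)"
```

```text
t 26.375 r 30.2 A 6.242014218516117 y 226.1 [ 2.7  4.1 -2.2] 40.33011029561749 14.761705855468797
[{"rx": -0.01, "ry": -0.02, "rz": -0.01, "tx": 0.0, "ty": 0.0, "tz": 0.0}] 
|t|mm 0.0 end [555.2 189.6  79.7]
```

Request:
play_rows --commands '[{"rx": 0, "ry": 0, "rz": 0, "tx": -0.09, "ty": 1.18, "tz": 0.16, "jaw": 0.8}, {"rx": 0, "ry": 0, "rz": 0, "tx": -0.3, "ty": 1.02, "tz": 0.53, "jaw": 0.8}, {"rx": 0, "ry": 0, "rz": 0, "tx": -0.48, "ty": 0.71, "tz": 0.83, "jaw": 0.8}, {"rx": 0, "ry": 0, "rz": 0, "tx": -0.58, "ty": 0.28, "tz": 1.0, "jaw": 0.8}, {"rx": 0, "ry": 0, "rz": 0, "tx": -0.58, "ty": -0.17, "tz": 1.02, "jaw": 0.8}, {"rx": 0, "ry": 0, "rz": 0, "tx": 0, "ty": 0, "tz": 0, "jaw": 0.8}, {"rx": 0, "ry": 0, "rz": 0, "tx": 0, "ty": 0, "tz": 0, "jaw": 0.8}]'

```text
clock: 27.25
ee_pos: [524.9, 191.7, 38.0]
ee_rot: [-0.189, -0.66, 0.705, -0.178]
contact_force: [4.2, 5.5, -0.7]
finger_gap: 14.8
gripper_force: 40.5
```

```bash
python3 -c "
from h import *
ang()"
```

```text
t 27.25 r 31.4 A 1.947672420337795 y 226.2 [ 4.2  5.5 -0.7] 40.53748993319459 14.845876415773706
```

Request:
play_rows --commands '[{"rx": 0, "ry": 0, "rz": 0, "tx": 0, "ty": 0, "tz": 0, "jaw": 0.2}, {"rx": 0, "ry": 0, "rz": 0, "tx": 0, "ty": 0, "tz": 0, "jaw": 0.2}, {"rx": 0, "ry": 0, "rz": 0, "tx": 0, "ty": 0, "tz": 0, "jaw": 0.2}, {"rx": 0, "ry": 0, "rz": 0, "tx": 0.6, "ty": 0, "tz": -1.0, "jaw": 0.2}, {"rx": 0, "ry": 0, "rz": 0, "tx": 1.4, "ty": 0, "tz": -2.5, "jaw": 0.2}, {"rx": 0, "ry": 0, "rz": 0, "tx": 2, "ty": 0, "tz": -3.5, "jaw": 0.2}, {"rx": 0, "ry": 0, "rz": 0, "tx": 2, "ty": 0, "tz": -3.5, "jaw": 0.2}, {"rx": 0, "ry": 0, "rz": 0, "tx": 2, "ty": 0, "tz": -3.5, "jaw": 0.2}]'

```text
clock: 28.25
ee_pos: [524.2, 192.0, 202.5]
ee_rot: [-0.189, -0.66, 0.705, -0.178]
contact_force: [0.9, 0.7, 0.2]
finger_gap: 33.9
gripper_force: 0.0
```

Request:
play_rows --commands '[{"rx": 0, "ry": -1.3, "rz": 0, "tx": 3, "ty": 0, "tz": -1, "jaw": 0.2}, {"rx": 0, "ry": -1.3, "rz": 0, "tx": 4, "ty": -0.5, "tz": -1, "jaw": 0.2}, {"rx": 0, "ry": -1.3, "rz": 0, "tx": 4, "ty": -1, "tz": 0, "jaw": 0.2}, {"rx": 0, "ry": -1.1, "rz": 0, "tx": 3, "ty": -1, "tz": 0, "jaw": 0.2}, {"rx": 0, "ry": 0, "rz": 0, "tx": 0, "ty": 0, "tz": 0, "jaw": 0.2}, {"rx": 0, "ry": 0, "rz": 0, "tx": 0, "ty": 0, "tz": 0, "jaw": 0.2}]'

```text
clock: 29.0
ee_pos: [541.0, 68.0, 262.3]
ee_rot: [-0.001, -0.683, 0.73, -0.001]
contact_force: [0.7, 0.5, -0.5]
finger_gap: 34.6
gripper_force: 0.0
```

```bash
python3 - <<'E'
from h import *
s,im=snap("w8");c=cam("wrist",s)
cv2.imwrite("pics/w8b.png",cv2.resize(im[:,80:432],(800,873),interpolation=cv2.INTER_CUBIC)[:600])
E
```

```text
29.0 [540.96  67.99 262.31] [ 0.41  0.24  0.16  0.   -1.5  -0.48] [ 0.7  0.5 -0.5]
```

View pics/w8b.png

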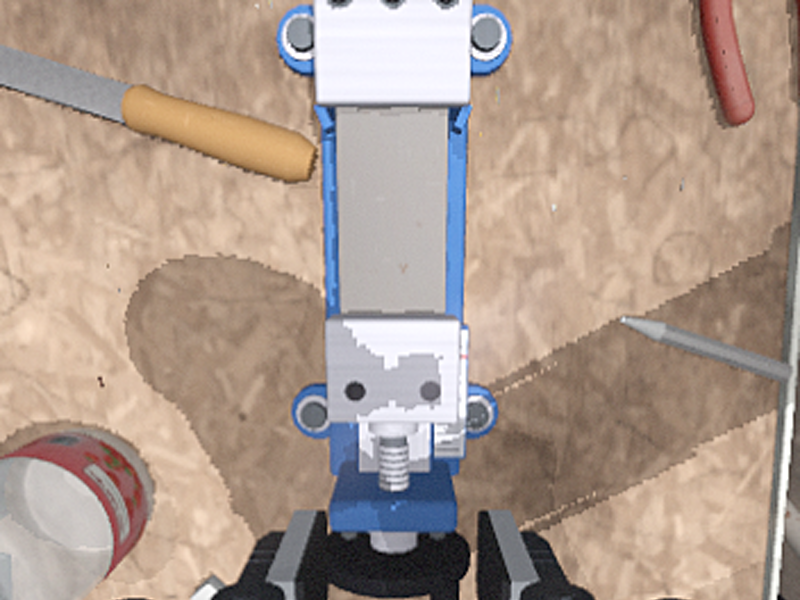

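```bash
python3 - <<'E'
from h import *
z=np.load("w8.npz");c=cam("wrist",z)
w=ray(c,np.array([[328,320],[460,318]])/2.2727+[79.72,-.28],90)-[FP[0],FP[1],0];print("nose y",-w[:,0]*np.sin(FP[2])+w[:,1]*np.cos(FP[2]))
s,im8=snap("w9")
im=capture("top")[:,:,::-1];cv2.imwrite("pics/top1.png",im)
a=cv2.imread("pics/top0.png").astype(int);b=im.astype(int)
for n,x in(("b",a),("a",b)):
    q=x[186:198,262:278];rd=(q[:,:,2]-np.maximum(q[:,:,0],q[:,:,1]));print(n,rd[3:9].tolist())
E
```

```text
nose y [58.98065344 58.14547248]
29.05 [540.88  68.72 261.77] [ 0.42  0.24  0.16  0.   -1.5  -0.48] [-0.2  0.1  0. ]
b [[-8, -10, 6, 7, 12, 11, 5, -9, 7, 23, 35, 32, 30, 28, 29, 32], [-12, -11, -3, -3, -1, -2, -1, -11, 3, 25, 30, 31, 32, 29, 31, 27], [-13, -11, -4, -6, -7, -7, -8, -13, 49, 51, 29, 32, 32, 30, 31, 29], [-11, -9, -4, -4, -8, -5, -9, -11, 36, 42, 30, 33, 31, 32, 32, 34], [-10, 0, 12, 7, 10, 12, -3, -11, 23, 34, 32, 34, 33, 29, 32, 34], [-12, 13, 22, 19, 28, 16, -3, -13, 21, 35, 33, 31, 33, 34, 34, 33]]
a [[-11, -6, 6, 9, 12, 12, 5, -7, 7, 19, 26, 33, 30, 27, 30, 30], [-15, -10, -3, -2, -1, 0, -5, -7, -1, 12, 24, 32, 29, 31, 28, 29], [-14, -11, -6, -5, -8, -8, -9, -13, 61, 131, 76, 30, 31, 31, 32, 27], [-11, -9, -4, -4, -7, -5, -7, -12, 43, 102, 57, 28, 31, 30, 31, 34], [-16, -1, 12, 10, 15, 8, -3, -19, 20, 40, 34, 31, 34, 33, 31, 34], [-12, 9, 22, 22, 24, 17, 1, -13, 23, 32, 29, 31, 33, 31, 30, 33]]
```

```bash
python3 -c "
from h import *
print(r.job_done())"
```

```text
the job is handed in; nothing more can be done
None
```

I handed the job in at about 29 s of the 67 s. The plate lies flat on the bed under the lip, and the top camera shows the tell-tale's tail out by about 4 mm, its full travel. The wheel was turned two full turns, and the jaw measures about 0.023 m, the red line. The robot is clear of everything, and the hand-in returned no verdict.

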